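Load the lid magazine and aim the marker's pilot light

TASK

Get the lid-marking station ready: in the magazine, stack the aluminium riser first, then every wooden lid on the bench, plug side down as they lie, then the knobbed weight centred on top, all lying flat in line between the guide posts, and after that swing the keeper bar over until it rests fully in its catch. Also turn the two brass thumbscrews on the marker (before or after the loading) until the red light spot lies wholly inside the ring on the marked tile. Do not push or tip the tea jar and the tins that stand around.

Things in the scene. Friction and masses are not known exactly. Their poses are not given: they have to be found in the camera images.
- spot_center (a point): centre of the red pilot-light spot, 10 mm across, that the marker's mirror throws onto the tiles on its base plate. It is light: it cannot be pushed, only steered. It lies in front of the mirror head, 110 mm + 30 mm x screw_b (rad) from the head's upright axis, straight along the head's facing; the head faces the marker's front (-x) at screw_a = 0 and turns 0.27 rad for each rad of screw_a
- mark (a point): centre of the ring on the marked tile: a black ring of 19 mm inner diameter with four short ticks on a white tile 44 x 44 x 4 mm, fixed on the marker's base plate. A second, blank tile lies beside it, 56 mm away or so; which of the two places has the mark changes. The spot's plane is level and at the tiles' top
- screw_a_grip (a point): centre of the grip of the left thumbscrew (at the marker's +y) on top of the housing: an upright brass bar 46 long x 14 thick x 32 mm high on a vertical axis; this point is on the axis, half-way up, 22 mm above the steel collar below it. The point's x axis runs along the bar and turns with it: pinch it across its y. The two screws are 110 mm apart
- screw_b_grip (a point): the same for the right thumbscrew, on top of the mirror head: it stands on the head's upright axis, which goes through this point, so that the head's turning also turns it a little, but does not move it
- screw_a (a joint): turn of the left thumbscrew, rad, positive counter-clockwise seen from above, from -1.7 to 1.7, stays where left (0.03 N m friction). It turns the mirror head the same way, 0.27 rad per rad, which swings the spot sideways about the head's axis: turned counter-clockwise, the spot swings to the right (the marker's -y)
- screw_b (a joint): turn of the right thumbscrew relative to the mirror head, rad, positive counter-clockwise, from -1.7 to 1.7, same friction. It tilts the mirror: each +1 rad moves the spot 30 mm away from the head, towards the marker's front
- marker: the lid marker, fixed: base plate 170 (x) x 200 (y) x 12 mm, origin at the centre of its underside. Grey housing 75 x 95 mm, 110 mm high, far left, with screw a at x = +55, y = +65 mm; round mirror head, as high, with screw b at x = +55, y = -45 mm. A little lamp, 80 mm high, stands at the front left corner. It stands left or right on the bench, yawed up to 0.2 rad
- pocket (a point): centre of the floor of the magazine's pocket, 10 mm above the bench; axes x away from the front, y left, z up. A disc of up to 69 mm fits between its four round guide posts, 10 mm thick, 94 mm high above this floor, centred at x, y = +-27.9 mm. The gaps between posts are 46 mm wide; put the fingers through the two on the x sides
- magazine: the magazine, fixed: aluminium base plate 140 (x) x 190 (y) x 10 mm, origin at the centre of its underside, with the pocket at its centre. At y = +72 mm stands the keeper's hinge bracket (16 mm thick in y, top 162 mm above the bench), at y = -72 mm the forked catch (top 168 mm above the bench). It stands on the side of the bench the marker leaves free, yawed up to 0.2 rad
- keeper_hinge (a point): hinge axis of the keeper bar, 72 mm to the pocket's +y and 144 mm above the pocket's floor; the axis runs along the magazine's x. Axes as the magazine's
- keeper_tip (a point): free end of the keeper bar, a steel bar 160 mm long from the hinge, 14 mm wide and 8 mm thick; point at mid thickness
- keeper (a joint): angle of the keeper bar, rad: 0 = lying level across the magazine's top, down in its catch (end stop); about 1.57 = upright; starts leaning a little outward from upright, at most 1.95. Stiff hinge: it stays where it is left, about 2 N at its end moves it. To close it, push its outer (+y) face over towards -y and then down
- riser_c (a point): the riser: aluminium drum, 64 mm in diameter and 58 mm high, upright; point at its centre, half-way up. 0.3 kg
- lid1_c (a point): a wooden jar lid, 12 mm high in all: wooden disc 64 mm in diameter and 8 mm thick on a cork plug 52 mm in diameter and 4 mm high, plug down; point on its axis half-way up (6 mm above its underside). 50 g. One to three lids are on the bench; an absent one reads None
- lid2_c (a point): as lid1
- lid3_c (a point): as lid1
- weight_c (a point): the weight: dark steel disc 64 mm in diameter and 14 mm thick with a knob 24 mm in diameter and 20 mm high on its middle, 34 mm high in all; point on its axis 17 mm above its underside. 0.4 kg
- tea_jar: bystander: amber glass jar with wooden lid, 68 mm in diameter, 92 mm high; origin under its centre
- tin1: bystander: cardboard tea tin with brass lid, 74 mm in diameter, 100 mm high; origin under its centre
- tin2: bystander: the same, 80 mm high
- tin3: bystander: the same, 90 mm high
Things that resemble listed ones, but are neither listed nor needed, are in the scene too. What is shaped like the part that bears lid1_c but blue or white is not meant.

How it is judged:
By the outcome, as a careful person would: the job done as asked, in the order asked, and still so for the second after the job is handed in, with the robot touching nothing.
Of lid1, lid2, lid3 only 1 to 3 are there at a start; the rules pass over those that are not, and their reading is None.
At some moment in a run one of riser, lid1, lid2, lid3 may be knocked a few centimetres aside while the robot is not near it.
It also fails if it takes over 210 s, if anything falls off the work surface, if the arm or the gripper's body presses on something with over 40 N, if the wrist force passes 120 N, or if a joint passes its speed limit or range.

ROBOT

A 6-joint arm with a two-finger parallel gripper is mounted at the origin on the work surface. World frame = base frame: x ahead of the robot, y to its left, z up, the work surface at z = 0. Lengths are in m, angles in degrees, forces in N, time in s.
With the tool pointing down it reaches from about 0.375 to 0.925 m from the base axis. Payload 5.7 kg.
Tool frame: the origin (TCP) lies at the centre of the arm's flange, where the gripper is bolted on; the fingertips stand 173 mm ahead of it and the grasp point (between the pads) lies 155 mm ahead of it; z points along the fingers, x is the direction in which the jaws open and shut, and the axes are right-handed (so a half turn about z gives the same grasp; the last joint's range is limited). The gripper opens to 85 mm and grips with 20 to 120 N. Pads are 22 mm wide; open, the fingers measure 114 mm over their backs; the gripper's body (76 mm by 85 mm) begins 54 mm behind the grasp point. The pads swing forward as they close: fully open they stand 13 mm farther back than shut.
Start: joints at [-72.886, 20.558, 86.54, -0, 72.909, -6.595], TCP at [0.241, -0.549, 0.405] pointing down, gripper open.
Joint ranges: [-170.27, 170.27], [-57.76, 135], [12.27, 136.19], [-55.21, 235.2], [11.17, 155.16], [-170.74, 170.74]. Speed limits (degrees/s): [136.94, 136.94, 180, 180, 180, 180].

INTERFACE

Orientations are given as [roll, pitch, yaw] about the fixed x, y, z axes, in that order (R = Rz(yaw) Ry(pitch) Rx(roll)).
In Python, from workcell import telemetry, imaging, workorder gives the robot as it stands.
- The arm moves only by the tool carry_out, never from a script. Its argument "increments" is a list that holds one entry, the list of rows, each a list of 6 numbers: the shift along the tool's x, y, z in units of 150 mm (1.0 is 150 mm), then the turn, a rotation vector about the tool's x, y, z in units of 180 degrees (1.0 is 180 degrees). A call has 1 to 12 rows; each row is the pose to reach, as a shift and turn from the pose commanded when the call began, along the tool's axes at that moment, turning the shorter way round; what a row does not reach only later rows make up. A row lasts 1/10 s, in which the tool goes at most 50 mm and 8.59 degrees, less where a joint would pass 70% of its speed; a pose out of reach is approached as far as the arm can. A call with a number of a shift or a turn outside -1 to 1 is refused whole. A call with a gripper value outside its range is refused whole. "hand" is the closure in counts, from 0 (fully open) to 255 (shut), set as the call begins (left out, the last holds). The fingers move at their own pace and stop on an object; "grip_force" is the grip in N (left out, the last holds). Time passes only in rows, so rows that repeat a pose let the fingers close. It gives the time, the measured TCP pose, the force and the opening at its end, in the units of the state.
- telemetry.get_state(): the state, without advancing time (a new reading comes with each control period).
- imaging.grab_frame(name): name is "scene" or "top"; returns the picture (400x640x3 uint8, red, green, blue); there is no depth.
- imaging.camera_model(name): a dict with "fx", "fy", "cx", "cy" (pixels), "R" (3x3) and "t" (3): a world point X has camera coordinates R X + t. Camera axes: x right, y down, z forward; pixel columns grow to the right and rows downward; lengths in m; the calibration is good to about 2 mm. A picture is of the moment at which its call begins. camera_model takes no time and is no camera call.
- workorder.finish_job(): hands the job in, once; it reports no verdict.
The state is a dict: "clock": time; "qpos": joint angles; "joint_vel": joint speeds; "effort": joint torques, N m; "position": TCP position; "ee_rot": TCP orientation; "force": force on the tool from outside, world axes, zero at the start; "moment": the same for the moment, N m; "finger_gap": opening from 0.0 (shut) to 1.0 (fully open).
Only numpy, scipy, OpenCV 4.12 (cv2) and the standard library are available. Lean on these libraries where they do the work, as an engineer would, in place of code of your own. Each camera call takes 0.05 s, during which the arm holds its last target. There are 200 camera calls.

## Working session

There is one attempt and no reset: what is moved stays moved. The work goes in short steps, Python scripts to look and compute and a tool call to move; the robot and the scene stay as the last step left them, time stands still between calls to the robot, and variables do not carry over. Pictures are saved under pics/ and viewed, about 12 in all and at most 16, crops included, and the job is handed in when it is done.

Besides the shell and the picture viewer there is one more tool, called after ">>>" as name(argument=value, ...) on one line, values as JSON. carry_out: Moves the arm, as the interface text tells. Its arguments: {"type":"object","properties":{"increments":{"type":"array"},"hand":{"type":"number"},"grip_force":{"type":"number"}},"required":["increments"]}

```bash
mkdir -p pics; ls
python3 - <<'E'
from workcell import telemetry, imaging
import cv2
for n in("scene","top"):
    f=imaging.grab_frame(n); cv2.imwrite(f"pics/{n}0.png",f[:,:,::-1])
    m=imaging.camera_model(n); print(n,{k:(v if not hasattr(v,'tolist') else v.tolist()) for k,v in m.items()})
print(telemetry.get_state())
E
```

```text
pics
scene {'fx': 404.5246372682817, 'fy': 404.5246372682817, 'cx': 317.83050342064564, 'cy': 199.5670910524152, 'R': [[0.8240559285944704, 0.5665060714727614, 0.0016424167569912577], [0.4366363069561861, -0.6332911324366507, -0.6389765856623919], [-0.36094398733871214, 0.5272695824354021, -0.7692244311268518]], 't': [-0.45667164617397693, -0.16398102058071723, 1.6200028014482497]}
top {'fx': 386.1745249560491, 'fy': 386.1745249560491, 'cx': 315.91348840110726, 'cy': 203.06184397068216, 'R': [[0.008367204663268778, -0.9998995545205988, -0.011439875682514006], [-0.9988071354634865, -0.007806591220813687, -0.048201278828836625], [0.04810713079520659, 0.011829539425502397, -0.9987721291484025]], 't': [0.0013048850637693823, 0.553598103568429, 1.124696769873742]}
{'clock': 0.1, 'qpos': array([-7.28849637e+01,  2.05953814e+01,  8.65919487e+01,  7.87523384e-04,
        7.29119985e+01, -6.59400394e+00]), 'joint_vel': array([-0.01742342, -0.07024407, -0.11599882, -0.0579245 , -0.05914199,
        0.03155962]), 'effort': array([ 7.99561476e-04, -5.28651881e+01, -2.79351211e+01, -1.37645120e-04,
        4.93928834e-03,  1.95776477e-05]), 'position': array([ 0.24116089, -0.54904354,  0.40392663]), 'ee_rot': array([-1.79987846e+02,  9.85851505e-02, -6.62911813e+01]), 'force': array([ 0.12086564, -0.41629445, -0.06310234]), 'moment': array([ 0.00903952, -0.01295392, -0.00830141]), 'finger_gap': 0.998054863240061}
```

View pics/top0.png

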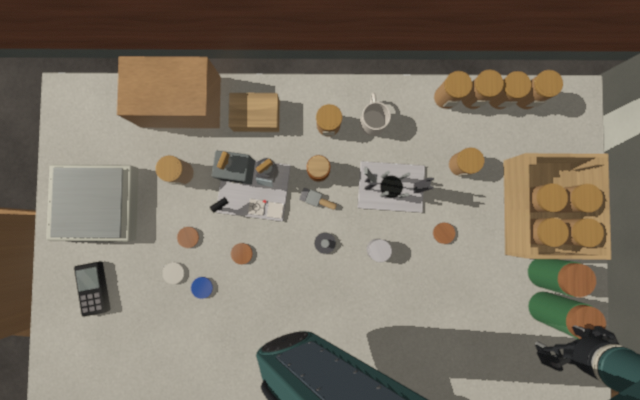

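View pics/scene0.png

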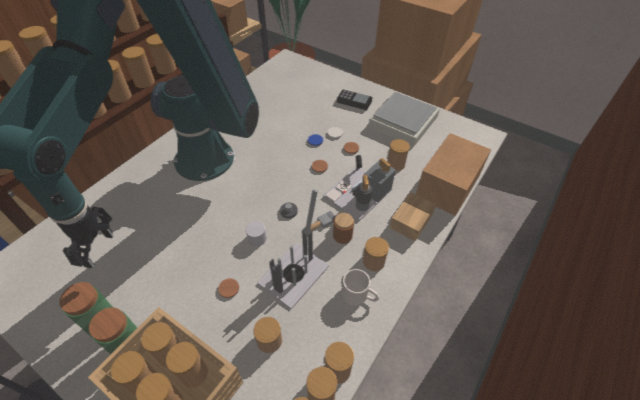

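The top view shows three brown lids near (188,237), (241,254) and (444,233). The white one at (173,273) and the blue one at (202,288) are decoys. The weight is at about (325,243), the riser at (380,250), the magazine at (391,187) and the marker at about (250,185). I'll check these in enlarged crops.

```bash
cat > h.py <<'E'
import numpy as np, cv2
from workcell import telemetry, imaging
M={n:imaging.camera_model(n) for n in("scene","top")}
def w(n,u,v,z):
    m=M[n];R=np.array(m["R"]);t=np.array(m["t"]);c=-R.T@t
    d=R.T@np.array([(u-m["cx"])/m["fx"],(v-m["cy"])/m["fy"],1]);return c+d*(z-c[2])/d[2]
def px(n,X):
    m=M[n];p=np.array(m["R"])@np.array(X)+np.array(m["t"]);return np.array([m["fx"]*p[0]/p[2]+m["cx"],m["fy"]*p[1]/p[2]+m["cy"]])
def crop(n,u0,v0,u1,v1,s,out,f=None):
    f=imaging.grab_frame(n) if f is None else f
    c=cv2.resize(f[v0:v1,u0:u1],None,fx=s,fy=s,interpolation=cv2.INTER_CUBIC)
    for k in range((u0+9)//10*10,u1,10): cv2.line(c,((k-u0)*s,0),((k-u0)*s,12 if k%50==0 else 5),(255,255,0),1)
    for k in range((v0+9)//10*10,v1,10): cv2.line(c,(0,(k-v0)*s),(12 if k%50==0 else 5,(k-v0)*s),(255,255,0),1)
    cv2.imwrite(out,c[:,:,::-1]); return f
E
python3 - <<'E'
from h import *
f=crop("top",150,140,310,260,5,"pics/c1.png")
crop("top",300,140,460,260,5,"pics/c2.png",f)
E
```

```text
(no output)
```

View pics/c1.png

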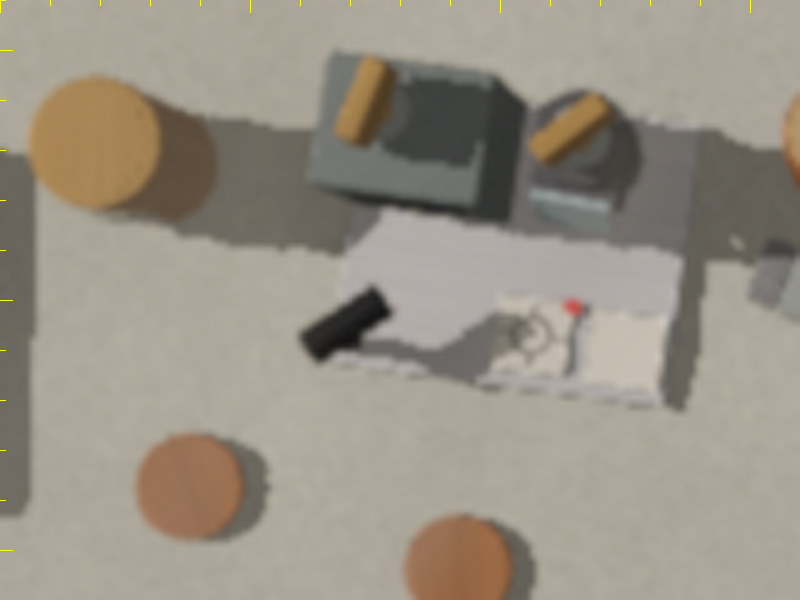

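View pics/c2.png

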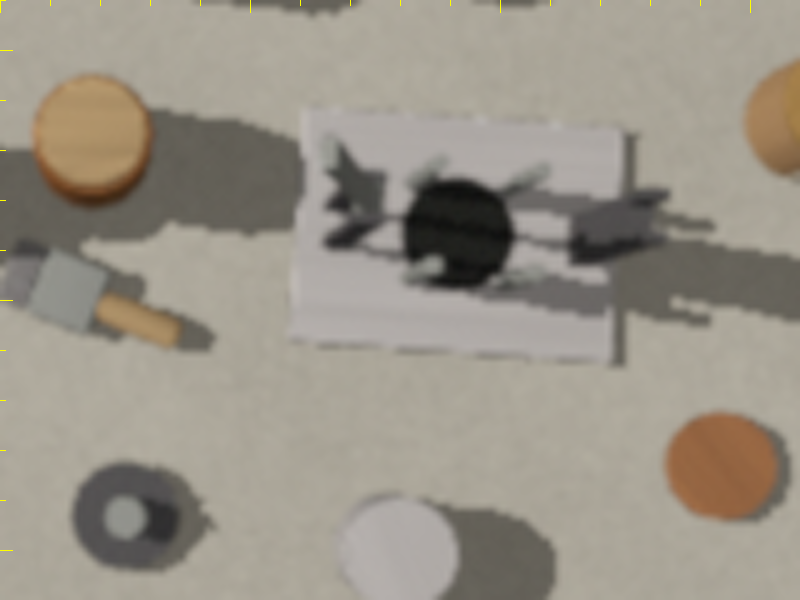

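The mark is at top px (256.6,207) on the left tile and the red spot is at about (264.6,201.4). The lids are at (188,237.4), (241.6,253.8) and (444.4,233.4). The weight's knob is at (325.2,243.4) and the riser's top at (380,250.4).

Run:
```python
from h import *
np.set_printoptions(precision=4,suppress=True)
o1=np.array([150,140]);o2=np.array([300,140])
P=lambda o,x,y,z: w("top",*(o+np.array([x,y])/5-0.4),z)
for n,p in dict(lidA=P(o1,190,487,.012),lidB=P(o1,459,569,.012),lidC=P(o2,722,467,.012),knob=P(o2,126,517,.034),riser=P(o2,400,552,.058)).items(): print(n,p,np.hypot(*p[:2]),px("scene",p))
c=[P(o2,*q,.01) for q in((305,108),(622,128),(615,362),(293,340))]
print("mag corners",c); m=sum(c)/4; d=c[1]-c[0]+c[2]-c[3]; e=c[0]-c[3]+c[1]-c[2]
print("pocket",m,np.linalg.norm(d)/2,np.linalg.norm(e)/2,np.degrees(np.arctan2(-d[0]*-1,-d[1])), np.degrees([np.arctan2(d[0],-d[1]),np.arctan2(e[1],e[0])]))
print("spot",P(o1,573,307,.016),"mark",P(o1,533,334,.016))
for z in(.12,.14,.15,.16):
  a=P(o1,365,101,z);b=P(o1,570,128,z);print(z,a,b,np.linalg.norm(a-b),px("scene",a),px("scene",b))
  print(np.degrees(np.arctan2(*(P(o1,376,62,z)-P(o1,350,140,z))[[1,0]])),np.degrees(np.arctan2(*(P(o1,600,102,z)-P(o1,540,156,z))[[1,0]])))
print("base BR",P(o1,663,405,.012),"R",P(o1,697,130,.012))
f=imaging.grab_frame("scene")
crop("scene",290,140,410,220,6,"pics/s1.png",f); 
crop("scene",220,180,350,310,5,"pics/s2.png",f)
```

```text
lidA [0.4505 0.3834 0.012 ] 0.5915421827007362 [350.1276 146.1902]
lidB [0.4038 0.2235 0.012 ] 0.46157234708386546 [318.5365 164.586 ]
lidC [ 0.4688 -0.37    0.012 ] 0.5972428219494792 [226.9695 286.3452]
knob [ 0.4377 -0.021   0.034 ] 0.43819287809702573 [287.2147 204.8779]
riser [ 0.4208 -0.1748  0.058 ] 0.45565214255374864 [254.3784 227.9405]
mag corners [array([ 0.6791, -0.1257,  0.01  ]), array([ 0.6684, -0.3132,  0.01  ]), array([ 0.5298, -0.3084,  0.01  ]), array([ 0.5413, -0.1191,  0.01  ])]
pocket [ 0.6047 -0.2166  0.01  ] 0.1887323108880632 0.13832451140816643 -3.362374374172643 [-3.3624 -2.3819]
spot [0.5583 0.1581 0.016 ] mark [0.5422 0.1815 0.016 ]
0.12 [0.6631 0.2568 0.12  ] [0.6492 0.146  0.12  ] 0.11165516065956645 [384.7133 167.2526] [365.4145 184.9153]
-17.293990735351812 -47.295643299137154
0.14 [0.6599 0.2516 0.14  ] [0.6463 0.143  0.14  ] 0.10948713054877315 [383.9359 163.7233] [364.7596 181.1099]
-17.29399073535189 -47.295643299137126
0.15 [0.6583 0.2491 0.15  ] [0.6448 0.1415 0.15  ] 0.10840311549337654 [383.5402 161.9266] [364.4264 179.1735]
-17.293990735351755 -47.29564329913716
0.16 [0.6567 0.2465 0.16  ] [0.6434 0.14   0.16  ] 0.1073191004379799 [383.1396 160.108 ] [364.0892 177.2141]
-17.2939907353519 -47.29564329913712
base BR [0.5011 0.1047 0.012 ] R [0.6643 0.0866 0.012 ]
```

View pics/s1.png

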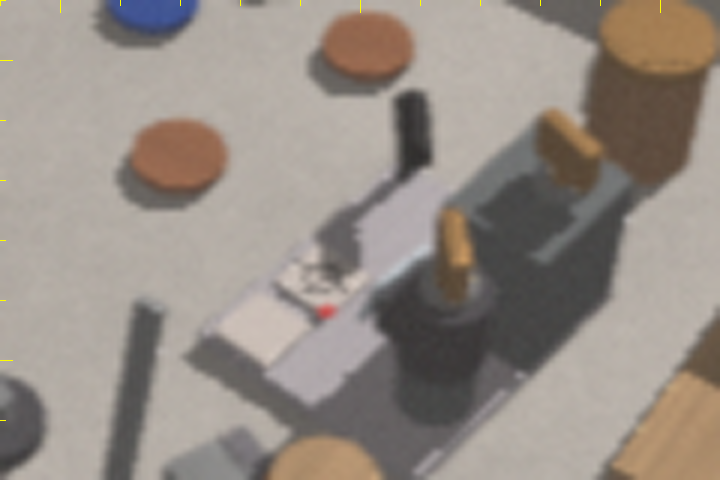

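View pics/s2.png

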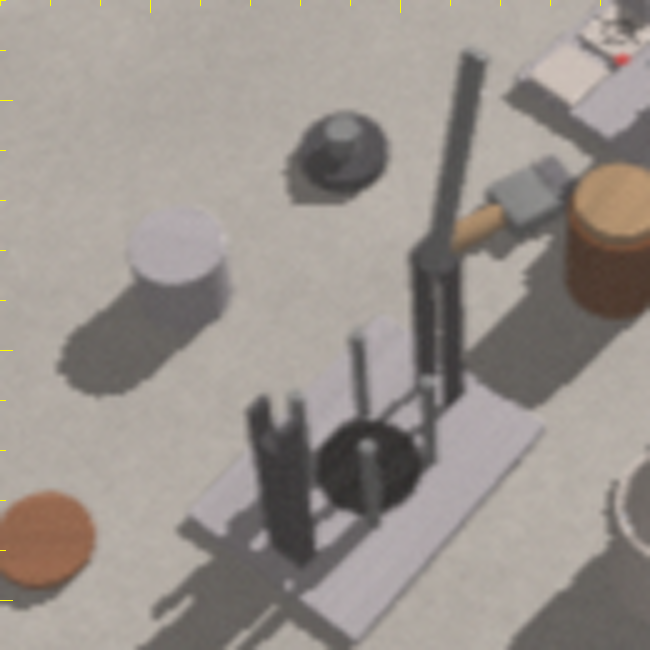

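Both lids and the tools match the description. The mag pocket is at about (0.605,-0.217) with yaw about -3°, and its plate measures 189x138 mm against 190x140. The spot needs screw_a turned about -38° and screw_b about +42°. Next is a helper that converts targets to tool-frame units.

```bash
cat >> h.py <<'E'
from scipy.spatial.transform import Rotation as Ro
def plan(*wps):
    """wps: (x,y,z,yaw) TCP, tool down; prints the calls in tool units from measured pose"""
    s=telemetry.get_state(); p=s["position"]; R=Ro.from_euler("xyz",s["ee_rot"],degrees=True)
    print("t",s["clock"],"p",p.round(4),s["ee_rot"].round(2),"F",s["force"].round(1),"gap",round(s["finger_gap"],3))
    for x,y,z,a in wps:
        R2=Ro.from_euler("xyz",[180,0,a],degrees=True); r=(R.inv()*R2).as_rotvec()/np.pi
        d=np.array([x,y,z])-p; rows=0
        sh=R.inv().apply(d)/.15; n=int(np.ceil(abs(sh).max()))
        print("->",(x,y,z,a),"n",n,"shift",(sh/max(n,1)).round(3),"turn",r.round(4),"rows",int(np.ceil(max(np.linalg.norm(d)/max(n,1)/.05,np.degrees(np.linalg.norm(r)*np.pi)/np.degrees(1)/8.59*np.degrees(1) if 0 else np.linalg.norm(r)*180/8.59))))
        if n>1 and np.linalg.norm(r)>.01: print("   later shifts", (R2.inv().apply(d)/.15/n).round(3))
        p=np.array([x,y,z]);R=R2
def lids(f=None):
    f=imaging.grab_frame("top") if f is None else f
    h=cv2.cvtColor(f,cv2.COLOR_RGB2HSV); k=cv2.inRange(h,(3,90,60),(13,200,230)); k[:215]=0; k[:,:160]=0;k[:,500:]=0
    n,l,st,c=cv2.connectedComponentsWithStats(k)
    for i in range(1,n):
        if st[i,4]>150: print("lid",c[i].round(1),st[i],w("top",*c[i],.012).round(4))
    return f
E
python3 - <<'E'
from h import *
lids()
plan((.421,-.175,.30,-3),(.421,-.175,.195,-3))
E
```

```text
lid [443.9 232.8] [433 223  22  21 365] [ 0.4694 -0.3698  0.012 ]
lid [187.8 236.8] [178 227  21  21 341] [0.451  0.3829 0.012 ]
lid [241.5 253.3] [231 243  22  21 346] [0.404  0.2232 0.012 ]
t 0.25 p [ 0.2412 -0.5492  0.4043] [-1.7999e+02  5.0000e-02 -6.6290e+01] F [-0.1 -0.3  0.3] gap 0.999
-> (0.421, -0.175, 0.3, -3) n 3 shift [-0.601 -0.7    0.232] turn [-2.000e-04  2.000e-04 -3.516e-01] rows 8
   later shifts [ 0.355 -0.851  0.232]
-> (0.421, -0.175, 0.195, -3) n 1 shift [-0.  -0.   0.7] turn [0. 0. 0.] rows 3
```

>>> carry_out(increments=[[[-0.6, -0.7, 0.232, 0, 0, -0.3516], [-0.6, -0.7, 0.232, 0, 0, -0.3516], [-0.6, -0.7, 0.232, 0, 0, -0.3516], [-0.6, -0.7, 0.232, 0, 0, -0.3516], [-0.6, -0.7, 0.232, 0, 0, -0.3516], [-0.6, -0.7, 0.232, 0, 0, -0.3516], [-0.6, -0.7, 0.232, 0, 0, -0.3516], [-0.6, -0.7, 0.232, 0, 0, -0.3516], [-0.6, -0.7, 0.232, 0, 0, -0.3516]]], hand=0)

```text
clock: 1.15
position: [0.3012, -0.4246, 0.3698]
ee_rot: [-180.0, 0.0, -3.0]
force: [0.9, -0.4, 0.4]
finger_gap: 0.999
```

>>> carry_out(increments=[[[0.355, -0.85, 0.232, 0, 0, 0], [0.355, -0.85, 0.232, 0, 0, 0], [0.355, -0.85, 0.232, 0, 0, 0], [0.355, -0.85, 0.232, 0, 0, 0]]])

```text
clock: 1.55
position: [0.3612, -0.2955, 0.3336]
ee_rot: [-179.7, 0.2, -2.9]
force: [-0.5, -0.2, -0.2]
finger_gap: 1.001
```

>>> carry_out(increments=[[[0.355, -0.85, 0.232, 0, 0, 0], [0.355, -0.85, 0.232, 0, 0, 0], [0.355, -0.85, 0.232, 0, 0, 0], [0.355, -0.85, 0.232, 0, 0, 0], [0.355, -0.85, 0.232, 0, 0, 0]]])

```text
clock: 2.05
position: [0.4213, -0.1756, 0.3003]
ee_rot: [180.0, 0.0, -2.9]
force: [-0.4, -0.6, 0.1]
finger_gap: 1.004
```

Run:
```python
from h import *
plan((.421,-.175,.202,-3))
lids()
```

```text
t 2.05 p [ 0.4213 -0.1756  0.3003] [ 1.7998e+02  1.0000e-02 -2.9200e+00] F [-0.4 -0.6  0.1] gap 1.004
-> (0.421, -0.175, 0.202, -3) n 1 shift [-0.002 -0.004  0.656] turn [0.0001 0.0001 0.0005] rows 2
lid [443.8 232.7] [433 223  22  21 361] [ 0.4697 -0.3694  0.012 ]
lid [187.8 236.8] [178 227  21  20 339] [0.451  0.3828 0.012 ]
lid [241.6 253.3] [231 243  22  21 344] [0.404 0.223 0.012]
```

>>> carry_out(increments=[[[0, 0, 0, 0, 0, 0.5], [0, 0, 0, 0, 0, 0.5], [0, 0, 0, 0, 0, 0.5], [0, 0, 0, 0, 0, 0.5], [0, 0, 0, 0, 0, 0.5], [0, 0, 0, 0, 0, 0.5], [0, 0, 0, 0, 0, 0.5], [0, 0, 0, 0, 0, 0.5], [0, 0, 0, 0, 0, 0.5], [0, 0, 0, 0, 0, 0.5], [0, 0, 0, 0, 0, 0.5], [0, 0, 0, 0, 0, 0.5]]])

```text
clock: 3.3
position: [0.4207, -0.1775, 0.3008]
ee_rot: [-179.9, -0.1, -93.2]
force: [0.6, -0.4, 0.5]
finger_gap: 0.999
```

>>> carry_out(increments=[[[0, 0, 0.25, 0, 0, 0], [0, 0, 0.5, 0, 0, 0], [0, 0, 0.655, 0, 0, 0], [0, 0, 0.655, 0, 0, 0]]])

```text
clock: 3.7
position: [0.4196, -0.1761, 0.1999]
ee_rot: [179.7, 0.1, -93.0]
force: [-0.0, -0.1, 0.3]
finger_gap: 0.999
```

>>> carry_out(increments=[[[0, 0, 0, 0, 0, 0], [0, 0, 0, 0, 0, 0], [0, 0, 0, 0, 0, 0], [0, 0, 0, 0, 0, 0], [0, 0, 0, 0, 0, 0], [0, 0, 0, 0, 0, 0], [0, 0, 0, 0, 0, 0], [0, 0, 0, 0, 0, 0]]], hand=255, grip_force=20)

```text
clock: 4.5
position: [0.4213, -0.1761, 0.2032]
ee_rot: [-179.9, -0.1, -93.0]
force: [-2.1, -2.1, 7.0]
finger_gap: 0.745
```

Run:
```python
from h import *
plan((.421,-.175,.202,-93))
```

```text
t 4.5 p [ 0.4213 -0.1761  0.2032] [-1.7989e+02 -8.0000e-02 -9.2970e+01] F [-2.1 -2.1  7. ] gap 0.745
-> (0.421, -0.175, 0.202, -93) n 1 shift [-0.007  0.003  0.008] turn [-0.0006 -0.0005  0.0002] rows 1
```

>>> carry_out(increments=[[[0, 0, 0, 0, 0, 0], [0, 0, 0, 0, 0, 0], [0, 0, 0, 0, 0, 0], [0, 0, 0, 0, 0, 0], [0, 0, 0, 0, 0, 0]]], hand=0)

```text
clock: 5.0
position: [0.4209, -0.1756, 0.202]
ee_rot: [180.0, 0.0, -93.0]
force: [-0.6, 0.6, -0.0]
finger_gap: 0.999
```

>>> carry_out(increments=[[[0, 0, 0, 0, 0, -0.5], [0, 0, 0, 0, 0, -0.5], [0, 0, 0, 0, 0, -0.5], [0, 0, 0, 0, 0, -0.5], [0, 0, 0, 0, 0, -0.5], [0, 0, 0, 0, 0, -0.5], [0, 0, 0, 0, 0, -0.5], [0, 0, 0, 0, 0, -0.5], [0, 0, 0, 0, 0, -0.5], [0, 0, 0, 0, 0, -0.5], [0, 0, 0, 0, 0, -0.5], [0, 0, 0, 0, 0, -0.5]]])

```text
clock: 6.2
position: [0.4209, -0.1756, 0.202]
ee_rot: [-180.0, 0.0, -3.0]
force: [0.5, -0.7, -0.3]
finger_gap: 1.0
```

>>> carry_out(increments=[[[0, 0, 0, 0, 0, 0], [0, 0, 0, 0, 0, 0], [0, 0, 0, 0, 0, 0], [0, 0, 0, 0, 0, 0], [0, 0, 0, 0, 0, 0], [0, 0, 0, 0, 0, 0], [0, 0, 0, 0, 0, 0]]], hand=255, grip_force=50)

```text
clock: 6.9
position: [0.4211, -0.1757, 0.2025]
ee_rot: [180.0, -0.0, -3.1]
force: [-0.6, -0.0, 6.0]
finger_gap: 0.733
```

>>> carry_out(increments=[[[0, 0, -0.2, 0, 0, 0], [0, 0, -0.5, 0, 0, 0], [0, 0, -0.8, 0, 0, 0], [0, 0, -0.8, 0, 0, 0]]])

```text
clock: 7.3
position: [0.4228, -0.1767, 0.3268]
ee_rot: [179.7, -0.5, -3.1]
force: [1.0, -1.1, -4.3]
finger_gap: 0.736
```

```bash
cat >> h.py <<'E'
def avg(n=8):
    P=[];
    for _ in range(n):
        imaging.grab_frame("top"); s=telemetry.get_state(); P.append(np.r_[s["position"],s["ee_rot"][2],s["force"],s["finger_gap"]])
    print("avg",np.mean(P,0).round(4),"sd",np.std(P,0).round(4),"t",s["clock"])
E
python3 - <<'E'
from h import *
avg(6)
f=imaging.grab_frame("scene"); crop("scene",220,160,350,290,5,"pics/s3.png",f)
t=imaging.grab_frame("top"); lids(t); crop("top",340,140,460,260,5,"pics/t3.png",t)
# pocket from corners and dark disc
E
```

```text
avg [ 0.4204 -0.1754  0.3215 -3.0387  0.0952  0.5878 -4.148   0.732 ] sd [7.000e-04 4.000e-04 1.500e-03 1.210e-02 3.751e-01 5.224e-01 2.683e-01
 2.000e-03] t 7.6
lid [443.9 232.8] [433 223  22  21 364] [ 0.4694 -0.3699  0.012 ]
lid [187.8 236.8] [178 227  21  20 339] [0.451  0.3828 0.012 ]
lid [241.6 253.3] [231 243  22  21 344] [0.404 0.223 0.012]
```

View pics/s3.png

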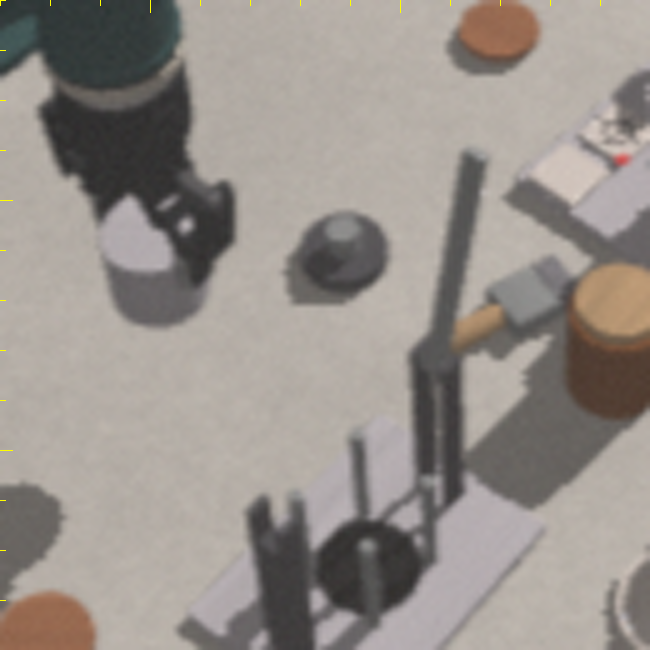

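Run:
```python
from h import *
c=np.array([.6047,-.2166]);
for yaw in(-3,):
  a=np.radians(yaw);R=np.array([[np.cos(a),-np.sin(a)],[np.sin(a),np.cos(a)]])
  for sx in(1,-1):
    for sy in(1,-1):
      q=c+R@(np.array([sx,sy])*.0279)
      print(sx,sy,"top crop c2",(px("top",[*q,.104])-[300,140])*5+2,"scene crop s3",(px("scene",[*q,.104])-[220,160])*5+2)
  print("floor scene",(px("scene",[*c,.01])-[220,160])*5+2)
  for y,z in((.072,.154),(.072,.162),(-.072,.168)):
    q=c+R@np.array([0,y]); print(y,z,(px("top",[*q,z])-[300,140])*5+2,(px("scene",[*q,z])-[220,160])*5+2)
  # keeper tip vs angle
  for k in(1.6,1.7,1.8,1.95):
    q=c+R@np.array([0,.072-.16*np.cos(k)]); z=.154+.16*np.sin(k); print("tip",k,q,z,(px("top",[*q,z])-[300,140])*5+2,(px("scene",[*q,z])-[220,160])*5+2)
plan((.478,-.210,.3226,-3),(.605,-.2166,.3226,-3))
```

```text
1 1 top crop c2 [441.57737235 164.18370059] scene crop s3 [421.36400742 478.54511907]
1 -1 top crop c2 [544.43669174 170.2408761 ] scene crop s3 [361.58271033 543.39916066]
-1 1 top crop c2 [436.23933499 266.4528857 ] scene crop s3 [349.94949289 430.68573832]
-1 -1 top crop c2 [539.35487586 272.60360306] scene crop s3 [289.56319613 493.24779496]
floor scene [363.05745509 564.63877632]
0.072 0.154 [370.33116718 200.43014594] [429.113494   359.09921007]
0.072 0.162 [372.48225976 198.7355231 ] [428.81736367 351.29643722]
-0.072 0.168 [657.21996013 214.19598989] [266.42941642 513.14960456]
tip 1.6 [ 0.6087127  -0.14003315] 0.31393177648664083 [410.35377896 159.78918824] [428.00710805 180.9914786 ]
tip 1.7 [ 0.6095471  -0.12411181] 0.312666369672395 [373.23684972 158.00839223] [446.47281509 164.67523407]
tip 1.8 [ 0.61037072 -0.10839616] 0.30981562094051124 [336.28646678 156.73905499] [464.42724737 150.7644322 ]
tip 1.95 [ 0.61156799 -0.08555091] 0.3026335544006191 [282.4110944  155.82174941] [489.93774977 134.63921001]
t 7.7 p [ 0.4203 -0.1753  0.3206] [-1.799e+02  1.700e-01 -3.020e+00] F [-0.1 -0.4 -3.6] gap 0.733
-> (0.478, -0.21, 0.3226, -3) n 1 shift [ 0.396  0.211 -0.015] turn [-0.0005  0.001  -0.0001] rows 2
-> (0.605, -0.2166, 0.3226, -3) n 1 shift [ 0.848 -0.    -0.   ] turn [0. 0. 0.] rows 3
```

View pics/t3.png

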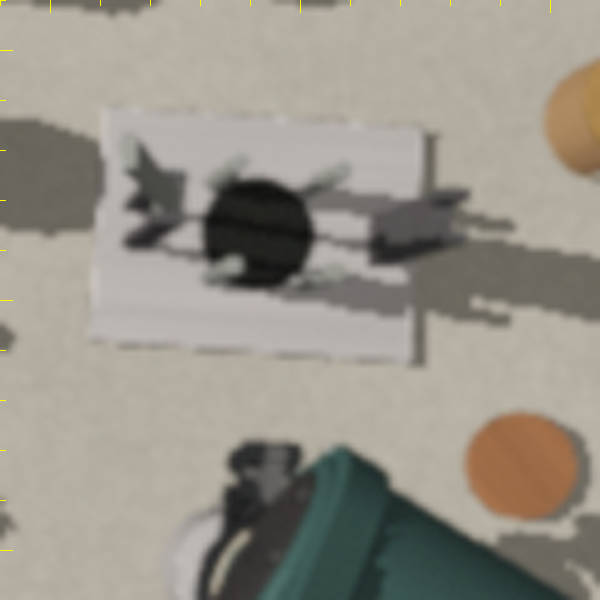

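Run:
```python
from h import *
a=np.linspace(0,2*np.pi,90)
def ring(n,c,z,off,s=5): 
    return np.array([(px(n,[c[0]+.032*np.cos(t),c[1]+.032*np.sin(t),z])-off)*s+2 for t in a])
r=ring("scene",(.4204,-.1754),.120,[220,160]); print("bottom",r.min(0),r.max(0))
r2=ring("scene",(.4204,-.1754),.178,[220,160]); print("top",r2.min(0),r2.max(0))
f=cv2.imread("pics/s3.png"); 
for p in np.vstack([r,r2]): cv2.circle(f,tuple(int(v) for v in p),1,(0,255,255),-1)
g=f[150:350,20:260]; t=cv2.imread("pics/t3.png")
rt=ring("top",(.4204,-.1754),.178,[340,140])
for p in rt: cv2.circle(t,tuple(int(v) for v in p),1,(0,0,255),-1)
t=t[400:600,120:360]
cv2.imwrite("pics/ov.png",cv2.resize(np.hstack([g,t]),None,fx=1.6,fy=1.6))
print("pocket from scene",w("scene",220+(370-2)/5,160+(567-2)/5,.01), "lidC from scene",w("scene",220+(45-2)/5,180+(537-2)/5,.012))
```

```text
bottom [110.35392868 245.3941994 ] [211.77596503 325.6943954 ]
top [ 96.76421718 187.48341992] [201.8875077  268.78058769]
pocket from scene [ 0.60932673 -0.21546249  0.01      ] lidC from scene [ 0.47444939 -0.36884599  0.012     ]
```

View pics/ov.png

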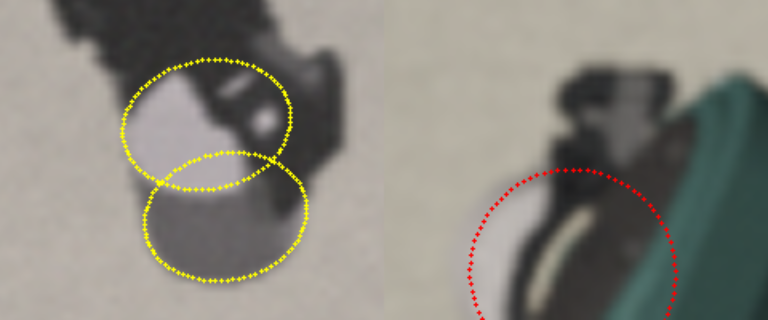

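>>> carry_out(increments=[[[0.15, 0.1, 0, 0, 0, 0], [0.3, 0.204, 0, 0, 0, 0], [0.3, 0.204, 0, 0, 0, 0]]])

```text
clock: 8.0
position: [0.4673, -0.211, 0.3218]
ee_rot: [179.9, -0.2, -3.0]
force: [-0.1, -0.4, -2.4]
finger_gap: 0.738
```

>>> carry_out(increments=[[[0.25, 0, 0, 0, 0, 0], [0.5, 0, 0, 0, 0, 0], [0.75, 0, 0, 0, 0, 0], [0.965, 0, 0.02, 0, 0, 0], [0.965, 0, 0.02, 0, 0, 0], [0.965, 0, 0.02, 0, 0, 0], [0.965, 0, 0.02, 0, 0, 0]]])

```text
clock: 8.7
position: [0.6075, -0.2157, 0.3179]
ee_rot: [-179.9, 0.2, -3.0]
force: [-0.8, -0.9, -3.8]
finger_gap: 0.734
```

Run:
```python
from h import *
avg(6)
f=imaging.grab_frame("scene"); s=telemetry.get_state()
crop("scene",255,180,335,260+30,6,"pics/s4.png",f)
c=(.6085,-.2158);a=np.linspace(0,2*np.pi,90)
g=cv2.imread("pics/s4.png")
P=[(px("scene",[c[0]+.032*np.cos(t),c[1]+.032*np.sin(t),.114])-[255,180])*6+2.5 for t in a]
y=np.radians(-3);R=np.array([[np.cos(y),-np.sin(y)],[np.sin(y),np.cos(y)]])
for sx in(1,-1):
  for sy in(1,-1):
    q=np.array(c)+R@(np.array([sx,sy])*.0279)
    P+=[(px("scene",[q[0]+.005*np.cos(t),q[1]+.005*np.sin(t),.104])-[255,180])*6+2.5 for t in a[::5]]
for p in P: cv2.circle(g,tuple(int(v) for v in p),0,(0,255,255),-1)
cv2.imwrite("pics/s4.png",g)
```

```text
avg [ 0.6078 -0.2161  0.3189 -3.0279  0.3207 -0.1288 -3.612   0.7314] sd [3.000e-04 1.000e-04 4.000e-04 3.000e-03 3.800e-01 4.753e-01 3.348e-01
 8.000e-04] t 9.0
```

View pics/s4.png

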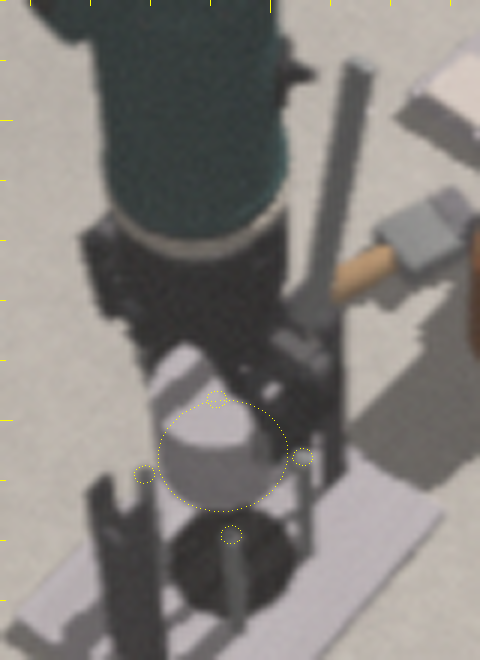

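The riser's lower rim and the post tops match the overlay at pocket (0.6085,-0.2158), with the post tops near (232,537) and (303,460). Lowering it.

>>> carry_out(increments=[[[0, 0, 0.06, 0, 0, 0], [0, 0, 0.12, 0, 0, 0], [0, 0, 0.18, 0, 0, 0], [0, 0, 0.24, 0, 0, 0], [0, 0, 0.3, 0, 0, 0], [0, 0, 0.3, 0, 0, 0]]])

```text
clock: 9.65
position: [0.6081, -0.2158, 0.272]
ee_rot: [-179.9, 0.2, -3.0]
force: [-0.1, 0.2, -3.8]
finger_gap: 0.736
```

>>> carry_out(increments=[[[0, 0, 0.06, 0, 0, 0], [0, 0, 0.12, 0, 0, 0], [0, 0, 0.18, 0, 0, 0], [0, 0, 0.24, 0, 0, 0], [0, 0, 0.3, 0, 0, 0], [0, 0, 0.35, 0, 0, 0], [0, 0, 0.38, 0, 0, 0], [0, 0, 0.4, 0, 0, 0], [0, 0, 0.41, 0, 0, 0], [0, 0, 0.41, 0, 0, 0]]])

```text
clock: 10.65
position: [0.6089, -0.2162, 0.2128]
ee_rot: [180.0, -0.0, -3.0]
force: [-1.5, -0.2, -3.7]
finger_gap: 0.73
```

Run:
```python
from h import *
avg(4)
```

```text
avg [ 0.6089 -0.2162  0.2128 -3.0014 -0.4042 -0.0124 -3.7629  0.7325] sd [0.     0.     0.     0.0009 0.3204 0.3324 0.2035 0.0004] t 10.85
```

>>> carry_out(increments=[[[0, 0, 0, 0, 0, 0], [0, 0, 0, 0, 0, 0], [0, 0, 0, 0, 0, 0], [0, 0, 0, 0, 0, 0], [0, 0, 0, 0, 0, 0]]], hand=0)

```text
clock: 11.35
position: [0.6089, -0.2162, 0.2127]
ee_rot: [180.0, -0.0, -3.0]
force: [0.5, 0.1, 0.0]
finger_gap: 0.999
```

>>> carry_out(increments=[[[0, 0, -0.1, 0, 0, 0], [0, 0, -0.3, 0, 0, 0], [0, 0, -0.6, 0, 0, 0], [0, 0, -0.9, 0, 0, 0], [0, 0, -1, 0, 0, 0]]])

```text
clock: 11.85
position: [0.6101, -0.2167, 0.3693]
ee_rot: [179.8, -0.5, -3.0]
force: [-0.1, -0.4, 0.8]
finger_gap: 0.996
```

>>> carry_out(increments=[[[-0.212, 0.266, 0, 0, 0, 0], [-0.424, 0.533, 0, 0, 0, 0], [-0.636, 0.8, 0, 0, 0, 0], [-0.848, 1, 0, 0, 0, 0], [-0.848, 1, 0, 0, 0, 0], [-0.848, 1, 0, 0, 0, 0]]])

```text
clock: 12.45
position: [0.4732, -0.36, 0.3636]
ee_rot: [180.0, -0.1, -3.2]
force: [-0.4, 1.5, 0.6]
finger_gap: 0.998
```

>>> carry_out(increments=[[[0, 0.065, 0.25, 0, 0, 0], [0, 0.065, 0.5, 0, 0, 0], [0, 0.065, 0.75, 0, 0, 0], [0, 0.065, 0.9, 0, 0, 0], [0, 0.065, 0.9, 0, 0, 0], [0, 0.065, 0.9, 0, 0, 0]]])

```text
clock: 13.05
position: [0.4745, -0.3683, 0.228]
ee_rot: [-180.0, -0.0, -2.9]
force: [0.7, -0.3, 0.8]
finger_gap: 1.001
```

Run:
```python
from h import *
avg(4);lids()
f=imaging.grab_frame("scene")
crop("scene",190,150,350,310,5,"pics/s5.png",f)
```

```text
avg [ 0.4746 -0.3691  0.2292 -2.9552  0.1176 -0.2573  0.4912  1.0015] sd [1.000e-04 2.000e-04 2.000e-04 1.510e-02 1.057e-01 3.951e-01 3.257e-01
 1.500e-03] t 13.25
lid [443.5 232.8] [433 223  21  21 345] [ 0.4694 -0.3686  0.012 ]
lid [187.8 236.8] [178 227  21  20 338] [0.4509 0.3827 0.012 ]
lid [241.6 253.4] [231 243  22  21 342] [0.4039 0.2229 0.012 ]
```

View pics/s5.png

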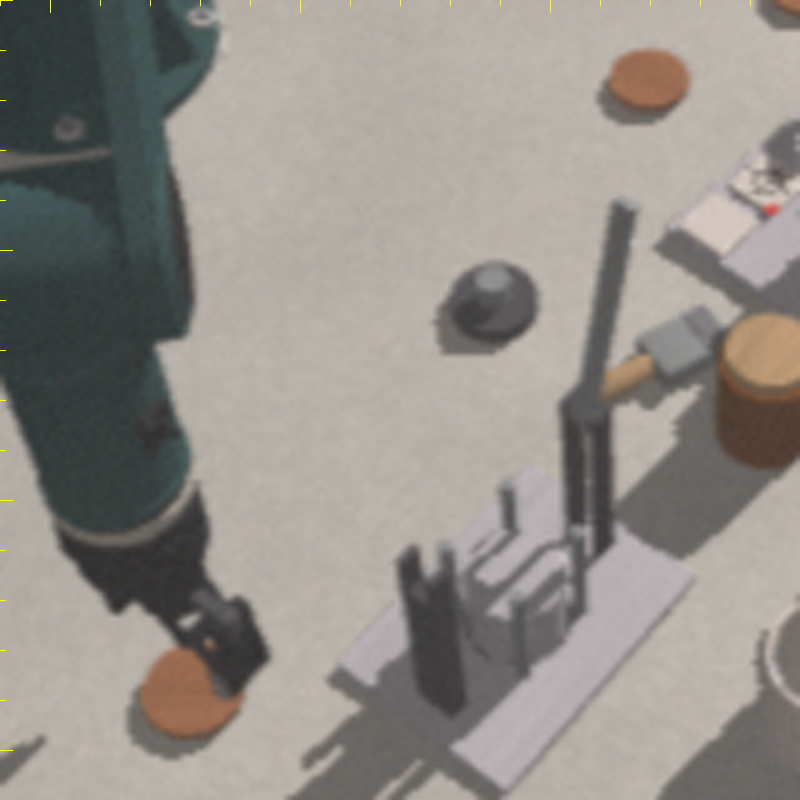

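>>> carry_out(increments=[[[0, 0, 0.2, 0, 0, 0], [0, 0, 0.32, 0, 0, 0], [0, 0, 0.386, 0, 0, 0], [0, 0, 0.386, 0, 0, 0], [0, 0, 0.386, 0, 0, 0]]])

```text
clock: 13.85
position: [0.4736, -0.3693, 0.1702]
ee_rot: [180.0, -0.0, -3.0]
force: [-0.3, -0.2, 0.5]
finger_gap: 0.999
```

>>> carry_out(increments=[[[0, 0, 0, 0, 0, 0], [0, 0, 0, 0, 0, 0], [0, 0, 0, 0, 0, 0], [0, 0, 0, 0, 0, 0], [0, 0, 0, 0, 0, 0], [0, 0, 0, 0, 0, 0], [0, 0, 0, 0, 0, 0]]], hand=255, grip_force=30)

```text
clock: 14.55
position: [0.4738, -0.3694, 0.171]
ee_rot: [179.9, -0.1, -3.0]
force: [-0.9, 1.1, 5.5]
finger_gap: 0.731
```

>>> carry_out(increments=[[[0, 0, -0.2, 0, 0, 0], [0, 0, -0.5, 0, 0, 0], [0, 0, -0.8, 0, 0, 0], [0, 0, -1, 0, 0, 0], [0, 0, -1, 0, 0, 0], [0, 0, -1, 0, 0, 0]]])

```text
clock: 15.15
position: [0.4735, -0.3691, 0.3208]
ee_rot: [179.9, -0.1, -3.0]
force: [-0.1, 0.6, -0.7]
finger_gap: 0.725
```

>>> carry_out(increments=[[[0, -0.3, 0, 0, 0, 0], [0, -0.6, 0, 0, 0, 0], [0, -0.9, 0, 0, 0, 0], [0, -1, 0, 0, 0, 0], [0, -1, 0, 0, 0, 0]]])

```text
clock: 15.65
position: [0.4804, -0.2168, 0.3182]
ee_rot: [-179.9, 0.2, -2.8]
force: [1.1, 0.6, -1.0]
finger_gap: 0.731
```

>>> carry_out(increments=[[[0.25, -0.065, 0, 0, 0, 0], [0.5, -0.065, 0, 0, 0, 0], [0.75, -0.065, 0, 0, 0, 0], [0.848, -0.065, 0, 0, 0, 0], [0.848, -0.065, 0, 0, 0, 0], [0.848, -0.065, 0, 0, 0, 0]]])

```text
clock: 16.25
position: [0.6082, -0.217, 0.3184]
ee_rot: [-180.0, 0.1, -3.0]
force: [-0.5, -0.4, -1.3]
finger_gap: 0.729
```

>>> carry_out(increments=[[[0, 0, 0.1, 0, 0, 0], [0, 0, 0.2, 0, 0, 0], [0, 0, 0.28, 0, 0, 0], [0, 0, 0.35, 0, 0, 0], [0, 0, 0.4, 0, 0, 0], [0, 0, 0.44, 0, 0, 0], [0, 0, 0.48, 0, 0, 0], [0, 0, 0.51, 0, 0, 0], [0, 0, 0.54, 0, 0, 0], [0, 0, 0.54, 0, 0, 0], [0, 0, 0.54, 0, 0, 0]]])

```text
clock: 17.35
position: [0.609, -0.2162, 0.2391]
ee_rot: [180.0, -0.0, -3.0]
force: [-0.4, -0.7, 1.8]
finger_gap: 0.728
```

Run:
```python
from h import *
avg(3);lids()
f=imaging.grab_frame("scene")
crop("scene",250,200,330,290,6,"pics/s6.png",f)
```

```text
avg [ 0.609  -0.2162  0.2391 -3.0009 -0.3108  0.6841  3.6397  0.7309] sd [0.     0.     0.     0.0016 0.7907 0.3595 0.8225 0.0016] t 17.5
lid [187.9 236.9] [178 227  21  20 332] [0.4509 0.3826 0.012 ]
lid [241.6 253.3] [231 243  22  21 336] [0.4042 0.223  0.012 ]
```

>>> carry_out(increments=[[[0, 0, 0, 0, 0, 0], [0, 0, 0, 0, 0, 0], [0, 0, 0, 0, 0, 0], [0, 0, 0, 0, 0, 0], [0, 0, 0, 0, 0, 0]]], hand=0)

```text
clock: 18.1
position: [0.6088, -0.2161, 0.2385]
ee_rot: [-180.0, 0.0, -3.0]
force: [0.2, 0.6, 0.3]
finger_gap: 0.999
```

>>> carry_out(increments=[[[0, 0, -0.1, 0, 0, 0], [0, 0, -0.3, 0, 0, 0], [0, 0, -0.6, 0, 0, 0], [0, 0, -0.8, 0, 0, 0], [0, 0, -0.8, 0, 0, 0]]])

```text
clock: 18.6
position: [0.6106, -0.2169, 0.3654]
ee_rot: [179.8, -0.6, -3.0]
force: [0.6, -0.4, 0.3]
finger_gap: 0.996
```

>>> carry_out(increments=[[[-0.3, 0, 0, 0, 0, 0], [-0.6, 0, 0, 0, 0, 0], [-0.9, 0, 0, 0, 0, 0], [-0.9, 0, 0, 0, 0, 0]]])

```text
clock: 19.0
position: [0.4678, -0.207, 0.3575]
ee_rot: [-179.8, 0.5, -3.1]
force: [0.2, 1.2, -0.8]
finger_gap: 1.0
```

>>> carry_out(increments=[[[-0.15, -0.3, 0, 0, 0, 0], [-0.3, -0.5, 0, 0, 0, 0], [-0.45, -0.7, 0, 0, 0, 0], [-0.595, -0.9, 0, 0, 0, 0], [-0.595, -0.9, 0, 0, 0, 0]]])

```text
clock: 19.5
position: [0.3887, -0.0665, 0.3582]
ee_rot: [-179.9, 0.2, -2.9]
force: [-0.7, -0.7, 0.1]
finger_gap: 1.001
```

Run:
```python
from h import *
t=imaging.grab_frame("top");lids(t); print("lidB scene",w("scene",290+(179-2.5)/6,140+(153-2.5)/6,.012),"lidA scene",w("scene",290+(367-2.5)/6,140+(45-2.5)/6,.012))
f=imaging.grab_frame("scene")
g=cv2.resize(f[190:290,250:330],None,fx=6,fy=6,interpolation=cv2.INTER_CUBIC); cv2.imwrite("pics/s7.png",g[:,:,::-1])
# brown centroids in scene
h=cv2.cvtColor(f,cv2.COLOR_RGB2HSV); k=cv2.inRange(h,(3,90,60),(13,200,230)); k[:130]=0;k[300:]=0;k[:,:200]=0;k[:,400:]=0
n,l,st,c=cv2.connectedComponentsWithStats(k)
for i in range(1,n):
    if st[i,4]>80: print("sc",c[i],st[i],w("scene",*c[i],.011).round(4))
plan((.407,.2238,.359,-3))
```

```text
lid [187.8 236.8] [178 227  21  20 338] [0.4509 0.3827 0.012 ]
lid [248.9 258.8] [239 249  21  21 356] [0.3882 0.2013 0.012 ]
lidB scene [0.40820827 0.22323719 0.012     ] lidA scene [0.45534321 0.38031223 0.012     ]
sc [350.76984127 147.23015873] [344 142  15  11 126] [0.4554 0.3806 0.011 ]
sc [309.48201439 168.07913669] [302 163  16  12 139] [0.3851 0.1887 0.011 ]
sc [342.55555556 233.11507937] [334 219  20  24 252] [0.6552 0.0015 0.011 ]
sc [293.43378995 262.29223744] [284 254  19  18 219] [ 0.586  -0.1849  0.011 ]
t 19.6 p [ 0.3921 -0.0692  0.359 ] [ 1.7998e+02 -7.0000e-02 -2.9100e+00] F [ 0.8 -0.1 -0.1] gap 1.001
-> (0.407, 0.2238, 0.359, -3) n 2 shift [ 0.    -0.978 -0.   ] turn [ 0.0001 -0.0004  0.0005] rows 3
```

View pics/s7.png

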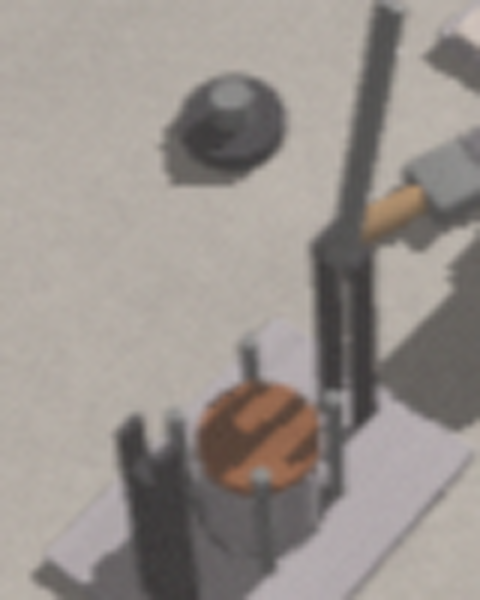

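Lid 1 lies flat on the riser between the posts. Lid B was just knocked and may still be moving, so I'll re-measure it.

```bash
cat >> h.py <<'E'
def slids():
    f=imaging.grab_frame("scene")
    h=cv2.cvtColor(f,cv2.COLOR_RGB2HSV); k=cv2.inRange(h,(3,90,60),(13,200,230)); k[:130]=0;k[210:]=0;k[:,:200]=0;k[:,400:]=0
    n,l,st,c=cv2.connectedComponentsWithStats(k)
    for i in range(1,n):
        if st[i,4]>80: print("sc",c[i].round(1),st[i],w("scene",*c[i],.011).round(4))
E
python3 - <<'E'
from h import *
for i in range(3): lids(); slids()
for c in ((.3872,.187),(.385,.1885)): plan((*c,.359,-3),(*c,.2,-3))
E
```

```text
lid [187.8 236.8] [178 227  21  20 339] [0.451  0.3828 0.012 ]
lid [253.  261.9] [243 252  21  21 359] [0.3792 0.1891 0.012 ]
sc [350.8 147.2] [344 142  15  11 126] [0.4554 0.3806 0.011 ]
sc [309.1 168.1] [302 163  15  11 138] [0.3837 0.1877 0.011 ]
lid [187.8 236.8] [178 227  21  20 338] [0.4509 0.3827 0.012 ]
lid [253. 262.] [243 252  21  21 360] [0.3791 0.1891 0.012 ]
sc [350.8 147.3] [344 142  15  11 125] [0.4556 0.3805 0.011 ]
sc [309.1 168.1] [302 163  15  12 140] [0.3838 0.1877 0.011 ]
lid [187.8 236.8] [178 227  21  20 338] [0.4509 0.3827 0.012 ]
lid [253. 262.] [243 252  21  21 360] [0.3791 0.1891 0.012 ]
sc [350.8 147.3] [344 142  15  11 125] [0.4555 0.3804 0.011 ]
sc [309.1 168.1] [302 163  15  12 140] [0.3838 0.1877 0.011 ]
t 19.9 p [ 0.3926 -0.0703  0.3587] [ 1.80e+02 -2.00e-02 -3.06e+00] F [-0.3 -0.9  0.1] gap 1.001
-> (0.3872, 0.187, 0.359, -3) n 2 shift [-0.064 -0.855 -0.001] turn [ 0.     -0.0001 -0.0003] rows 3
-> (0.3872, 0.187, 0.2, -3) n 2 shift [-0.   -0.    0.53] turn [0. 0. 0.] rows 2
t 19.9 p [ 0.3926 -0.0703  0.3587] [ 1.80e+02 -2.00e-02 -3.06e+00] F [-0.3 -0.9  0.1] gap 1.001
-> (0.385, 0.1885, 0.359, -3) n 2 shift [-0.071 -0.86  -0.001] turn [ 0.     -0.0001 -0.0003] rows 3
-> (0.385, 0.1885, 0.2, -3) n 2 shift [-0.   -0.    0.53] turn [0. 0. 0.] rows 2
```

>>> carry_out(increments=[[[-0.145, -0.3, 0, 0, 0, 0], [-0.145, -0.6, 0, 0, 0, 0], [-0.145, -0.9, 0, 0, 0, 0], [-0.145, -0.9, 0, 0, 0, 0]]])

```text
clock: 20.3
position: [0.3773, 0.0702, 0.3588]
ee_rot: [-179.9, -0.0, -2.7]
force: [0.2, -0.6, -0.3]
finger_gap: 1.0
```

>>> carry_out(increments=[[[0, -0.3, 0, 0, 0, 0], [0, -0.6, 0, 0, 0, 0], [0, -0.816, 0, 0, 0, 0], [0, -0.816, 0.3, 0, 0, 0], [0, -0.816, 0.6, 0, 0, 0], [0, -0.816, 0.9, 0, 0, 0], [0, -0.816, 0.9, 0, 0, 0], [0, -0.816, 0.9, 0, 0, 0], [0, -0.816, 0.9, 0, 0, 0]]])

```text
clock: 21.2
position: [0.385, 0.1885, 0.2255]
ee_rot: [-179.9, -0.2, -3.0]
force: [0.6, -0.5, 0.2]
finger_gap: 0.997
```

Run:
```python
from h import *
avg(2); lids()
plan((.3838,.1885,.170,-3))
```

```text
avg [ 0.385   0.1887  0.2259 -3.0292 -0.3584  0.3134  0.2668  0.9997] sd [1.000e-04 0.000e+00 0.000e+00 5.300e-03 9.500e-02 4.756e-01 9.810e-02
 7.000e-04] t 21.3
lid [187.8 236.8] [178 227  21  20 339] [0.451  0.3828 0.012 ]
lid [257.8 260.8] [252 252  12  21 160] [0.3826 0.1748 0.012 ]
t 21.35 p [0.3847 0.1887 0.2258] [-179.91   -0.25   -3.02] F [-0.4  0.7 -1.2] gap 1.002
-> (0.3838, 0.1885, 0.17, -3) n 1 shift [-0.008  0.002  0.372] turn [-0.0005 -0.0014 -0.0001] rows 2
```

>>> carry_out(increments=[[[0, 0, 0.2, 0, 0, 0], [0, 0, 0.32, 0, 0, 0], [0, 0, 0.362, 0, 0, 0], [0, 0, 0.362, 0, 0, 0], [0, 0, 0.362, 0, 0, 0]]])

```text
clock: 21.85
position: [0.3841, 0.1888, 0.1703]
ee_rot: [-180.0, -0.1, -3.0]
force: [0.4, 0.8, 0.3]
finger_gap: 1.005
```

>>> carry_out(increments=[[[0, 0, 0, 0, 0, 0], [0, 0, 0, 0, 0, 0], [0, 0, 0, 0, 0, 0], [0, 0, 0, 0, 0, 0], [0, 0, 0, 0, 0, 0], [0, 0, 0, 0, 0, 0], [0, 0, 0, 0, 0, 0]]], hand=255, grip_force=30)

```text
clock: 22.55
position: [0.384, 0.1888, 0.1705]
ee_rot: [-180.0, -0.1, -3.0]
force: [-1.4, 0.5, 9.8]
finger_gap: 0.731
```

>>> carry_out(increments=[[[0, 0, -0.2, 0, 0, 0], [0, 0, -0.5, 0, 0, 0], [0, 0, -0.8, 0, 0, 0], [0, 0, -1, 0, 0, 0], [0, 0, -1, 0, 0, 0], [0, 0, -1, 0, 0, 0]]])

```text
clock: 23.15
position: [0.3836, 0.1886, 0.3202]
ee_rot: [-179.9, -0.1, -3.0]
force: [-0.4, -0.0, -1.1]
finger_gap: 0.729
```

>>> carry_out(increments=[[[0.1, 0.3, 0, 0, 0, 0], [0.2, 0.6, 0, 0, 0, 0], [0.2, 0.9, 0, 0, 0, 0], [0.2, 0.9, 0, 0, 0, 0]]])

```text
clock: 23.55
position: [0.406, 0.0482, 0.3178]
ee_rot: [179.9, 0.2, -3.3]
force: [-0.2, 1.7, -0.2]
finger_gap: 0.729
```

>>> carry_out(increments=[[[0.1, 0.3, 0, 0, 0, 0], [0.2, 0.6, 0, 0, 0, 0], [0.2, 0.9, 0, 0, 0, 0], [0.2, 0.9, 0, 0, 0, 0]]])

```text
clock: 23.95
position: [0.4297, -0.0881, 0.3181]
ee_rot: [179.9, 0.1, -3.3]
force: [0.8, 0.9, -0.6]
finger_gap: 0.729
```

>>> carry_out(increments=[[[0.1, 0.3, 0, 0, 0, 0], [0.3, 0.6, 0, 0, 0, 0], [0.34, 0.816, 0, 0, 0, 0], [0.34, 0.816, 0, 0, 0, 0], [0.34, 0.816, 0, 0, 0, 0]]])

```text
clock: 24.45
position: [0.4735, -0.2083, 0.3177]
ee_rot: [-179.9, 0.2, -3.1]
force: [0.5, 1.0, -0.5]
finger_gap: 0.729
```

>>> carry_out(increments=[[[0.25, 0, 0, 0, 0, 0], [0.5, 0, 0, 0, 0, 0], [0.75, 0, 0, 0, 0, 0], [0.9, 0, 0, 0, 0, 0], [0.9, 0, 0, 0, 0, 0], [0.9, 0, 0, 0, 0, 0], [0.9, 0, 0, 0, 0, 0]]])

```text
clock: 25.15
position: [0.6072, -0.2147, 0.3185]
ee_rot: [-179.9, 0.2, -3.0]
force: [-0.1, 0.5, 0.5]
finger_gap: 0.729
```

Run:
```python
from h import *
avg(3); lids()
plan((.6089,-.2162,.2515,-3))
```

```text
avg [ 0.6075 -0.2154  0.3191 -2.9996 -0.2145  0.2505 -0.7129  0.7277] sd [2.000e-04 3.000e-04 2.000e-04 1.500e-02 2.003e-01 4.940e-01 5.599e-01
 2.100e-03] t 25.3
lid [187.8 236.9] [178 227  21  20 335] [0.4508 0.3828 0.012 ]
t 25.35 p [ 0.6079 -0.2159  0.3195] [-1.7998e+02  3.0000e-02 -3.0200e+00] F [-0.5  0.6 -0.6] gap 0.733
-> (0.6089, -0.2162, 0.2515, -3) n 1 shift [0.007 0.002 0.453] turn [-0.0001  0.0002 -0.0001] rows 2
```

>>> carry_out(increments=[[[0, 0, 0.1, 0, 0, 0], [0, 0, 0.18, 0, 0, 0], [0, 0, 0.25, 0, 0, 0], [0, 0, 0.3, 0, 0, 0], [0, 0, 0.34, 0, 0, 0], [0, 0, 0.38, 0, 0, 0], [0, 0, 0.41, 0, 0, 0], [0, 0, 0.44, 0, 0, 0], [0, 0, 0.455, 0, 0, 0], [0, 0, 0.455, 0, 0, 0], [0, 0, 0.455, 0, 0, 0]]])

```text
clock: 26.45
position: [0.6089, -0.2162, 0.2513]
ee_rot: [180.0, -0.0, -3.0]
force: [0.0, 0.5, -1.3]
finger_gap: 0.732
```

Run:
```python
from h import *
avg(3)
```

```text
avg [ 0.6089 -0.2162  0.2513 -3.0013  0.1571  0.0973 -0.8592  0.7321] sd [0.000e+00 0.000e+00 0.000e+00 4.000e-04 3.678e-01 4.926e-01 9.480e-02
 8.000e-04] t 26.6
```

>>> carry_out(increments=[[[0, 0, 0.01, 0, 0, 0], [0, 0, 0.01, 0, 0, 0], [0, 0, 0.01, 0, 0, 0]]])

```text
clock: 26.9
position: [0.6089, -0.2162, 0.2506]
ee_rot: [180.0, -0.0, -3.0]
force: [-1.0, 1.0, 6.5]
finger_gap: 0.733
```

>>> carry_out(increments=[[[0, 0, 0, 0, 0, 0], [0, 0, 0, 0, 0, 0], [0, 0, 0, 0, 0, 0], [0, 0, 0, 0, 0, 0], [0, 0, 0, 0, 0, 0]]], hand=0)

```text
clock: 27.4
position: [0.6088, -0.2161, 0.2495]
ee_rot: [-180.0, 0.0, -3.0]
force: [-0.4, -0.3, 0.9]
finger_gap: 0.998
```

>>> carry_out(increments=[[[0, 0, -0.1, 0, 0, 0], [0, 0, -0.3, 0, 0, 0], [0, 0, -0.6, 0, 0, 0], [0, 0, -0.72, 0, 0, 0], [0, 0, -0.72, 0, 0, 0]]])

```text
clock: 27.9
position: [0.6101, -0.2167, 0.3627]
ee_rot: [179.8, -0.4, -3.0]
force: [1.0, -0.5, -1.1]
finger_gap: 1.0
```

>>> carry_out(increments=[[[-0.3, 0, 0, 0, 0, 0], [-0.6, 0, 0, 0, 0, 0], [-0.9, 0, 0, 0, 0, 0], [-0.9, 0, 0, 0, 0, 0]]])

```text
clock: 28.3
position: [0.4677, -0.2069, 0.3558]
ee_rot: [-179.8, 0.5, -3.1]
force: [0.4, 0.1, -0.5]
finger_gap: 1.002
```

>>> carry_out(increments=[[[-0.15, -0.3, 0, 0, 0, 0], [-0.3, -0.6, 0, 0, 0, 0], [-0.336, -0.9, 0, 0, 0, 0], [-0.336, -0.98, 0, 0, 0, 0], [-0.336, -0.98, 0, 0, 0, 0]]])

```text
clock: 28.8
position: [0.4314, -0.0582, 0.3575]
ee_rot: [-180.0, 0.0, -2.8]
force: [-0.3, -0.9, -0.3]
finger_gap: 1.005
```

>>> carry_out(increments=[[[0, -0.3, 0, 0, 0, 0], [0, -0.6, 0, 0, 0, 0], [0, -0.9, 0, 0, 0, 0], [0, -0.98, 0, 0, 0, 0], [0, -0.98, 0, 0, 0, 0]]])

```text
clock: 29.3
position: [0.4401, 0.0877, 0.3575]
ee_rot: [180.0, -0.0, -2.8]
force: [-0.1, -0.9, -0.5]
finger_gap: 1.0
```

Run:
```python
from h import *
lids();slids()
f=imaging.grab_frame("scene")
g=cv2.resize(f[190:290,250:330],None,fx=6,fy=6,interpolation=cv2.INTER_CUBIC); cv2.imwrite("pics/s8.png",g[:,:,::-1])
avg(2); plan((.4545,.3815,.358,-3))
```

```text
lid [187.8 236.8] [178 227  21  20 339] [0.451  0.3828 0.012 ]
sc [350.8 147.2] [344 142  15  11 126] [0.4554 0.3806 0.011 ]
avg [ 0.4394  0.0857  0.3575 -3.0977  0.1149 -0.0299  0.1844  1.0006] sd [0.     0.     0.     0.0108 0.4563 0.4428 0.2246 0.0016] t 29.55
t 29.55 p [0.4393 0.0857 0.3575] [ 1.7998e+02  1.0000e-02 -3.1100e+00] F [ 0.6 -0.5  0.4] gap 0.999
-> (0.4545, 0.3815, 0.358, -3) n 2 shift [-0.003 -0.987 -0.002] turn [ 0.0001  0.0001 -0.0006] rows 3
```

View pics/s8.png

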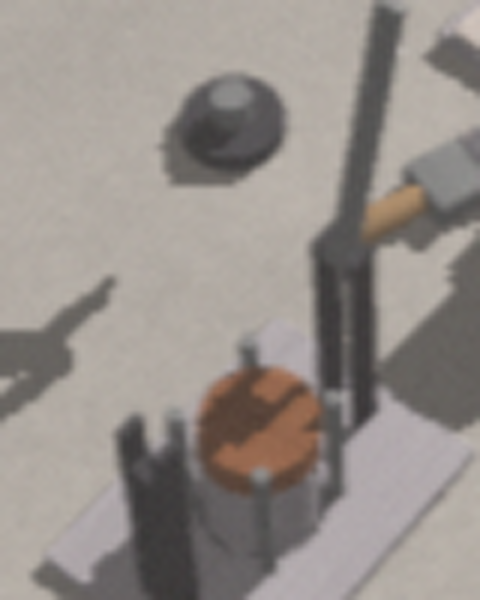

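The two lids lie flat in the stack. Next is the third.

>>> carry_out(increments=[[[0, -0.3, 0, 0, 0, 0], [0, -0.6, 0, 0, 0, 0], [0, -0.9, 0, 0, 0, 0], [0, -0.98, 0, 0, 0, 0], [0, -0.98, 0, 0, 0, 0]]])

```text
clock: 30.05
position: [0.4472, 0.2345, 0.3576]
ee_rot: [-180.0, -0.0, -2.9]
force: [0.2, 0.4, 0.9]
finger_gap: 0.993
```

>>> carry_out(increments=[[[0, -0.3, 0, 0, 0, 0], [0, -0.6, 0, 0, 0, 0], [0, -0.9, 0, 0, 0, 0], [0, -0.984, 0.1, 0, 0, 0], [0, -0.984, 0.3, 0, 0, 0], [0, -0.984, 0.6, 0, 0, 0], [0, -0.984, 0.9, 0, 0, 0], [0, -0.984, 0.9, 0, 0, 0], [0, -0.984, 0.9, 0, 0, 0]]])

```text
clock: 30.95
position: [0.4546, 0.3795, 0.2223]
ee_rot: [179.9, 0.1, -3.1]
force: [0.3, 0.1, 1.6]
finger_gap: 1.001
```

Run:
```python
from h import *
avg(2); lids();slids()
plan((.4545,.3815,.170,-3))
```

```text
avg [ 0.4556  0.3807  0.2244 -3.0654  0.2961  0.162   0.3203  0.9997] sd [2.000e-04 3.000e-04 5.000e-04 8.100e-03 1.982e-01 2.166e-01 2.580e-01
 2.300e-03] t 31.05
lid [188.1 236.7] [179 227  20  20 329] [0.4512 0.3818 0.012 ]
sc [350.8 147.2] [344 142  15  11 126] [0.4554 0.3806 0.011 ]
t 31.15 p [0.4557 0.3816 0.2252] [-179.85   -0.21   -3.03] F [ 0.6 -0.6 -0.2] gap 1.0
-> (0.4545, 0.3815, 0.17, -3) n 1 shift [-0.009  0.002  0.368] turn [-0.0008 -0.0011 -0.0002] rows 2
```

>>> carry_out(increments=[[[0, 0, 0.2, 0, 0, 0], [0, 0, 0.3, 0, 0, 0], [0, 0, 0.352, 0, 0, 0], [0, 0, 0.352, 0, 0, 0], [0, 0, 0.352, 0, 0, 0]]])

```text
clock: 31.65
position: [0.4547, 0.3816, 0.1704]
ee_rot: [-180.0, -0.0, -3.0]
force: [0.3, 0.1, -0.1]
finger_gap: 0.998
```

>>> carry_out(increments=[[[0, 0, 0, 0, 0, 0], [0, 0, 0, 0, 0, 0], [0, 0, 0, 0, 0, 0], [0, 0, 0, 0, 0, 0], [0, 0, 0, 0, 0, 0], [0, 0, 0, 0, 0, 0], [0, 0, 0, 0, 0, 0]]], hand=255, grip_force=30)

```text
clock: 32.35
position: [0.4548, 0.3816, 0.171]
ee_rot: [-179.9, -0.1, -3.0]
force: [-1.3, -1.2, 5.7]
finger_gap: 0.73
```

>>> carry_out(increments=[[[0, 0, -0.2, 0, 0, 0], [0, 0, -0.5, 0, 0, 0], [0, 0, -0.8, 0, 0, 0], [0, 0, -1, 0, 0, 0], [0, 0, -1, 0, 0, 0], [0, 0, -1, 0, 0, 0]]])

```text
clock: 32.95
position: [0.4545, 0.3814, 0.3208]
ee_rot: [-179.9, -0.1, -3.0]
force: [-1.0, -0.0, -1.9]
finger_gap: 0.731
```

>>> carry_out(increments=[[[0, 0.3, 0, 0, 0, 0], [0, 0.6, 0, 0, 0, 0], [0, 0.9, 0, 0, 0, 0], [0, 0.98, 0, 0, 0, 0], [0, 0.98, 0, 0, 0, 0]]])

```text
clock: 33.45
position: [0.4459, 0.2328, 0.3185]
ee_rot: [179.9, 0.2, -3.2]
force: [0.6, -0.1, -0.2]
finger_gap: 0.732
```

>>> carry_out(increments=[[[0, 0.3, 0, 0, 0, 0], [0, 0.6, 0, 0, 0, 0], [0, 0.9, 0, 0, 0, 0], [0, 0.98, 0, 0, 0, 0], [0, 0.98, 0, 0, 0, 0]]])

```text
clock: 33.95
position: [0.4394, 0.0873, 0.3194]
ee_rot: [-180.0, 0.0, -3.1]
force: [0.2, -0.4, -0.7]
finger_gap: 0.727
```

>>> carry_out(increments=[[[0, 0.3, 0, 0, 0, 0], [0, 0.6, 0, 0, 0, 0], [0, 0.9, 0, 0, 0, 0], [0, 0.98, 0, 0, 0, 0], [0, 0.98, 0, 0, 0, 0]]])

```text
clock: 34.45
position: [0.4324, -0.0592, 0.3197]
ee_rot: [-180.0, -0.0, -3.1]
force: [-0.1, 0.9, -0.4]
finger_gap: 0.73
```

>>> carry_out(increments=[[[0.1, 0.3, 0, 0, 0, 0], [0.3, 0.6, 0, 0, 0, 0], [0.336, 0.9, 0, 0, 0, 0], [0.336, 0.984, 0, 0, 0, 0], [0.336, 0.984, 0, 0, 0, 0], [0.336, 0.984, 0, 0, 0, 0]]])

```text
clock: 35.05
position: [0.474, -0.2069, 0.3192]
ee_rot: [-179.9, 0.1, -3.0]
force: [0.3, -0.1, -0.8]
finger_gap: 0.733
```

>>> carry_out(increments=[[[0.25, 0, 0, 0, 0, 0], [0.5, 0, 0, 0, 0, 0], [0.75, 0, 0, 0, 0, 0], [0.9, 0, 0, 0, 0, 0], [0.9, 0, 0, 0, 0, 0], [0.9, 0, 0, 0, 0, 0], [0.9, 0, 0, 0, 0, 0], [0.9, 0, 0, 0, 0, 0]]])

```text
clock: 35.85
position: [0.6076, -0.2154, 0.3198]
ee_rot: [-180.0, 0.1, -3.0]
force: [-0.7, -0.3, -0.0]
finger_gap: 0.732
```

>>> carry_out(increments=[[[0, 0, 0.08, 0, 0, 0], [0, 0, 0.14, 0, 0, 0], [0, 0, 0.19, 0, 0, 0], [0, 0, 0.23, 0, 0, 0], [0, 0, 0.27, 0, 0, 0], [0, 0, 0.31, 0, 0, 0], [0, 0, 0.34, 0, 0, 0], [0, 0, 0.36, 0, 0, 0], [0, 0, 0.375, 0, 0, 0], [0, 0, 0.375, 0, 0, 0], [0, 0, 0.375, 0, 0, 0]]])

```text
clock: 36.95
position: [0.6087, -0.2162, 0.2636]
ee_rot: [180.0, 0.0, -3.0]
force: [-1.1, -0.0, -1.4]
finger_gap: 0.73
```

Run:
```python
from h import *
avg(3)
```

```text
avg [ 0.6087 -0.2162  0.2636 -2.9993 -1.3502 -0.7083 -0.7735  0.731 ] sd [0.     0.     0.     0.0017 0.4611 0.0707 0.4028 0.0031] t 37.1
```

>>> carry_out(increments=[[[0, 0, 0.008, 0, 0, 0], [0, 0, 0.008, 0, 0, 0], [0, 0, 0.008, 0, 0, 0]]])

```text
clock: 37.4
position: [0.6088, -0.2162, 0.263]
ee_rot: [180.0, -0.0, -3.0]
force: [-3.3, 0.2, 5.9]
finger_gap: 0.73
```

>>> carry_out(increments=[[[0, 0, 0, 0, 0, 0], [0, 0, 0, 0, 0, 0], [0, 0, 0, 0, 0, 0], [0, 0, 0, 0, 0, 0], [0, 0, 0, 0, 0, 0]]], hand=0)

```text
clock: 37.9
position: [0.6089, -0.2161, 0.2622]
ee_rot: [-180.0, 0.0, -3.0]
force: [0.4, -0.6, -0.5]
finger_gap: 1.005
```

>>> carry_out(increments=[[[0, 0, -0.1, 0, 0, 0], [0, 0, -0.3, 0, 0, 0], [0, 0, -0.6, 0, 0, 0], [0, 0, -0.65, 0, 0, 0], [0, 0, -0.65, 0, 0, 0]]])

```text
clock: 38.4
position: [0.6096, -0.2165, 0.3633]
ee_rot: [179.9, -0.3, -3.0]
force: [0.4, -0.3, -0.6]
finger_gap: 0.999
```

>>> carry_out(increments=[[[-0.3, 0, 0, 0, 0, 0], [-0.6, 0, 0, 0, 0, 0], [-0.9, 0, 0, 0, 0, 0], [-0.9, 0, 0, 0, 0, 0], [-0.9, 0, 0, 0, 0, 0]]])

```text
clock: 38.9
position: [0.4728, -0.2088, 0.3592]
ee_rot: [-179.9, 0.1, -3.1]
force: [0.7, 0.2, 0.4]
finger_gap: 1.003
```

Run:
```python
from h import *
a=w("top",300+(126-2)/5,140+(517-2)/5,.034);b=w("scene",250+(233-2.5)/6,190+(93-2.5)/6,.034);print(a,b)
c=(a+b)/2+[.001,0,0]; avg(3)
plan((c[0],c[1],.36,-93),(c[0],c[1],.190,-93))
f=imaging.grab_frame("scene")
g=cv2.resize(f[180:280,250:330],None,fx=6,fy=6,interpolation=cv2.INTER_CUBIC); cv2.imwrite("pics/s9.png",g[:,:,::-1])
```

```text
[ 0.43768927 -0.02100245  0.034     ] [ 0.44173676 -0.01934171  0.034     ]
avg [ 0.4747 -0.2094  0.3597 -3.0098  0.1526 -0.0725 -0.2616  0.999 ] sd [4.000e-04 1.000e-04 1.000e-04 1.760e-02 2.693e-01 2.729e-01 2.785e-01
 1.000e-03] t 39.05
t 39.05 p [ 0.4752 -0.2095  0.3598] [ 1.7998e+02 -5.0000e-02 -2.9900e+00] F [ 0.5 -0.3 -0.7] gap 1.0
-> (np.float64(0.44071301422081977), np.float64(-0.020172080086354474), 0.36, -93) n 2 shift [-0.148 -0.624 -0.001] turn [-2.000e-04 -3.000e-04  5.001e-01] rows 11
   later shifts [-0.624  0.148 -0.001]
-> (np.float64(0.44071301422081977), np.float64(-0.020172080086354474), 0.19, -93) n 2 shift [ 0.    -0.     0.567] turn [0. 0. 0.] rows 2
```

View pics/s9.png

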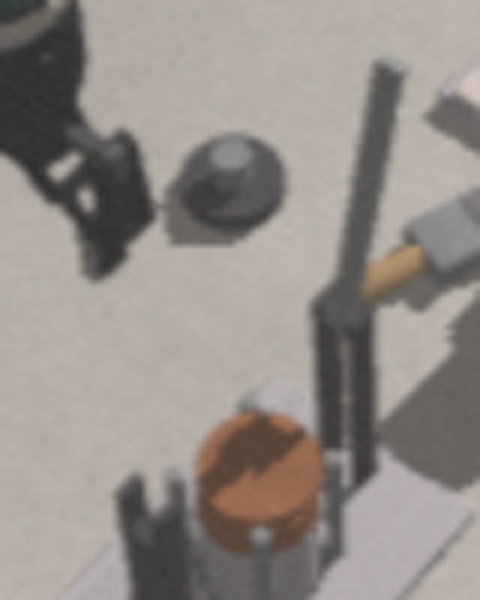

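>>> carry_out(increments=[[[-0.1, -0.3, 0, 0, 0, 0], [-0.2, -0.6, 0, 0, 0, 0], [-0.296, -0.624, 0, 0, 0, 0], [-0.296, -0.624, 0, 0, 0, 0]]])

```text
clock: 39.5
position: [0.4337, -0.112, 0.3596]
ee_rot: [-180.0, 0.1, -2.8]
force: [-0.3, 0.6, 0.3]
finger_gap: 1.001
```

>>> carry_out(increments=[[[0, -0.3, 0, 0, 0, 0.5], [0, -0.6, 0, 0, 0, 0.5], [0, -0.624, 0, 0, 0, 0.5], [0, -0.624, 0, 0, 0, 0.5], [0, -0.624, 0, 0, 0, 0.5], [0, -0.624, 0, 0, 0, 0.5], [0, -0.624, 0, 0, 0, 0.5], [0, -0.624, 0, 0, 0, 0.5], [0, -0.624, 0, 0, 0, 0.5], [0, -0.624, 0, 0, 0, 0.5], [0, -0.624, 0, 0, 0, 0.5], [0, -0.624, 0, 0, 0, 0.5]]])

```text
clock: 40.7
position: [0.4412, -0.021, 0.3601]
ee_rot: [-179.9, -0.0, -93.1]
force: [-0.4, 0.8, 0.3]
finger_gap: 1.0
```

>>> carry_out(increments=[[[0, 0, 0.3, 0, 0, 0], [0, 0, 0.6, 0, 0, 0], [0, 0, 0.6, 0, 0, 0], [0, 0, 0.6, 0, 0, 0]]])

```text
clock: 41.1
position: [0.44, -0.0202, 0.2698]
ee_rot: [179.9, 0.0, -92.9]
force: [1.1, -0.3, 0.8]
finger_gap: 0.997
```

>>> carry_out(increments=[[[0, 0, 0.2, 0, 0, 0], [0, 0, 0.4, 0, 0, 0], [0, 0, 0.5, 0, 0, 0], [0, 0, 0.533, 0, 0, 0], [0, 0, 0.533, 0, 0, 0]]])

```text
clock: 41.6
position: [0.4407, -0.0201, 0.1911]
ee_rot: [-179.9, -0.0, -93.0]
force: [-0.3, 0.3, -0.0]
finger_gap: 0.995
```

>>> carry_out(increments=[[[0, 0, 0, 0, 0, 0], [0, 0, 0, 0, 0, 0], [0, 0, 0, 0, 0, 0], [0, 0, 0, 0, 0, 0], [0, 0, 0, 0, 0, 0], [0, 0, 0, 0, 0, 0], [0, 0, 0, 0, 0, 0], [0, 0, 0, 0, 0, 0], [0, 0, 0, 0, 0, 0], [0, 0, 0, 0, 0, 0], [0, 0, 0, 0, 0, 0], [0, 0, 0, 0, 0, 0]]], hand=255, grip_force=20)

```text
clock: 42.8
position: [0.4396, -0.0198, 0.1904]
ee_rot: [-180.0, -0.0, -93.0]
force: [-0.6, -0.6, 7.0]
finger_gap: 0.27
```

Run:
```python
from h import *
avg(2)
```

```text
avg [ 4.39600e-01 -1.99000e-02  1.90400e-01 -9.29922e+01 -1.32600e+00
  8.00000e-04  6.87020e+00  2.69400e-01] sd [0.000e+00 0.000e+00 0.000e+00 2.000e-04 1.770e-01 3.980e-02 4.284e-01
 1.000e-03] t 42.9
```

>>> carry_out(increments=[[[0, 0, 0, 0, 0, 0], [0, 0, 0, 0, 0, 0], [0, 0, 0, 0, 0, 0], [0, 0, 0, 0, 0, 0], [0, 0, 0, 0, 0, 0]]], hand=0)

```text
clock: 43.4
position: [0.4394, -0.0198, 0.1899]
ee_rot: [180.0, 0.0, -93.0]
force: [-0.7, 0.4, 0.7]
finger_gap: 0.997
```

>>> carry_out(increments=[[[0, 0, 0, 0, 0, -0.5], [0, 0, 0, 0, 0, -0.5], [0, 0, 0, 0, 0, -0.5], [0, 0, 0, 0, 0, -0.5], [0, 0, 0, 0, 0, -0.5], [0, 0, 0, 0, 0, -0.5], [0, 0, 0, 0, 0, -0.5], [0, 0, 0, 0, 0, -0.5], [0, 0, 0, 0, 0, -0.5], [0, 0, 0, 0, 0, -0.5], [0, 0, 0, 0, 0, -0.5], [0, 0, 0, 0, 0, -0.5]]])

```text
clock: 44.6
position: [0.4394, -0.0198, 0.1899]
ee_rot: [-180.0, 0.0, -3.0]
force: [0.4, -0.6, -0.0]
finger_gap: 0.999
```

>>> carry_out(increments=[[[0, 0, 0, 0, 0, 0], [0, 0, 0, 0, 0, 0], [0, 0, 0, 0, 0, 0], [0, 0, 0, 0, 0, 0], [0, 0, 0, 0, 0, 0], [0, 0, 0, 0, 0, 0], [0, 0, 0, 0, 0, 0], [0, 0, 0, 0, 0, 0], [0, 0, 0, 0, 0, 0], [0, 0, 0, 0, 0, 0], [0, 0, 0, 0, 0, 0], [0, 0, 0, 0, 0, 0]]], hand=255, grip_force=60)

```text
clock: 45.8
position: [0.4394, -0.0198, 0.1902]
ee_rot: [-180.0, 0.0, -3.0]
force: [-1.2, 0.4, 4.6]
finger_gap: 0.25
```

>>> carry_out(increments=[[[0, 0, -0.1, 0, 0, 0], [0, 0, -0.3, 0, 0, 0], [0, 0, -0.5, 0, 0, 0], [0, 0, -0.7, 0, 0, 0], [0, 0, -0.9, 0, 0, 0], [0, 0, -1, 0, 0, 0], [0, 0, -1, 0, 0, 0]]])

```text
clock: 46.5
position: [0.4399, -0.0199, 0.3415]
ee_rot: [180.0, -0.2, -3.0]
force: [0.4, -0.6, -3.8]
finger_gap: 0.255
```

>>> carry_out(increments=[[[0.1, 0.2, 0, 0, 0, 0], [0.2, 0.4, 0, 0, 0, 0], [0.296, 0.6, 0, 0, 0, 0], [0.296, 0.8, 0, 0, 0, 0], [0.296, 1, 0, 0, 0, 0], [0.296, 1, 0, 0, 0, 0]]])

```text
clock: 47.1
position: [0.4757, -0.1749, 0.3381]
ee_rot: [180.0, 0.1, -3.2]
force: [0.5, 0.0, -4.3]
finger_gap: 0.252
```

>>> carry_out(increments=[[[0, 0.2, 0, 0, 0, 0], [0, 0.248, 0, 0, 0, 0], [0.2, 0.248, 0, 0, 0, 0], [0.4, 0.248, 0, 0, 0, 0], [0.6, 0.248, 0, 0, 0, 0], [0.8, 0.248, 0, 0, 0, 0], [0.9, 0.248, 0, 0, 0, 0], [0.9, 0.248, 0, 0, 0, 0], [0.9, 0.248, 0, 0, 0, 0], [0.9, 0.248, 0, 0, 0, 0]]])

```text
clock: 48.1
position: [0.6075, -0.2155, 0.3389]
ee_rot: [-179.9, 0.2, -3.0]
force: [0.4, 0.4, -4.7]
finger_gap: 0.254
```

>>> carry_out(increments=[[[0, 0, 0.08, 0, 0, 0], [0, 0, 0.14, 0, 0, 0], [0, 0, 0.19, 0, 0, 0], [0, 0, 0.23, 0, 0, 0], [0, 0, 0.26, 0, 0, 0], [0, 0, 0.28, 0, 0, 0], [0, 0, 0.29, 0, 0, 0], [0, 0, 0.29, 0, 0, 0]]])

```text
clock: 48.9
position: [0.6089, -0.2161, 0.2963]
ee_rot: [-180.0, 0.0, -3.0]
force: [0.2, -0.4, -4.2]
finger_gap: 0.248
```

Run:
```python
from h import *
avg(3)
```

```text
avg [ 0.6089 -0.2162  0.2967 -3.0023  0.3986 -0.459  -4.0629  0.2516] sd [0.000e+00 0.000e+00 1.000e-04 2.500e-03 3.952e-01 9.330e-02 1.840e-01
 2.000e-03] t 49.05
```

>>> carry_out(increments=[[[0, 0, 0.006, 0, 0, 0], [0, 0, 0.012, 0, 0, 0], [0, 0, 0.012, 0, 0, 0], [0, 0, 0.012, 0, 0, 0]]])

```text
clock: 49.45
position: [0.6088, -0.2161, 0.2946]
ee_rot: [-180.0, 0.0, -3.0]
force: [0.5, -0.5, -3.4]
finger_gap: 0.253
```

>>> carry_out(increments=[[[0, 0, 0.006, 0, 0, 0], [0, 0, 0.006, 0, 0, 0], [0, 0, 0.006, 0, 0, 0]]])

```text
clock: 49.75
position: [0.6088, -0.2162, 0.2943]
ee_rot: [180.0, -0.0, -3.0]
force: [-1.9, 0.7, 1.7]
finger_gap: 0.26
```

Run:
```python
from h import *
avg(3)
```

```text
avg [ 0.6088 -0.2162  0.2943 -3.0021 -1.8448  0.9578  4.0722  0.2528] sd [0.000e+00 0.000e+00 0.000e+00 9.000e-04 9.431e-01 6.310e-02 5.073e-01
 6.000e-04] t 49.9
```

>>> carry_out(increments=[[[0, 0, 0, 0, 0, 0], [0, 0, 0, 0, 0, 0], [0, 0, 0, 0, 0, 0], [0, 0, 0, 0, 0, 0], [0, 0, 0, 0, 0, 0]]], hand=0)

```text
clock: 50.4
position: [0.6088, -0.2162, 0.2936]
ee_rot: [-180.0, -0.0, -3.0]
force: [-0.2, 0.2, 0.1]
finger_gap: 1.002
```

>>> carry_out(increments=[[[0, 0, -0.1, 0, 0, 0], [0, 0, -0.3, 0, 0, 0], [0, 0, -0.6, 0, 0, 0], [0, 0, -0.9, 0, 0, 0], [0, 0, -1, 0, 0, 0], [0, 0, -1, 0, 0, 0]]])

```text
clock: 51.0
position: [0.6096, -0.2165, 0.4487]
ee_rot: [179.8, -0.4, -3.0]
force: [0.4, 0.0, 0.3]
finger_gap: 1.0
```

>>> carry_out(increments=[[[0, 0, -0.3, 0, 0, 0], [0, 0, -0.44, 0, 0, 0], [0, 0, -0.44, 0, 0, 0], [0, 0, -0.44, 0, 0, 0]]], hand=255)

```text
clock: 51.4
position: [0.6085, -0.216, 0.5086]
ee_rot: [-180.0, 0.1, -3.0]
force: [0.5, 0.1, 0.4]
finger_gap: 0.329
```

>>> carry_out(increments=[[[0, -0.2, 0, 0, 0, 0], [0, -0.4, 0, 0, 0, 0], [0, -0.6, 0, 0, 0, 0], [0, -0.8, 0, 0, 0, 0], [0, -0.947, 0, 0, 0, 0], [0, -0.947, 0, 0, 0, 0], [0, -0.947, 0, 0, 0, 0], [0, -0.947, 0, 0, 0, 0]]])

```text
clock: 52.2
position: [0.6161, -0.0751, 0.5085]
ee_rot: [180.0, 0.1, -3.0]
force: [-1.0, 0.4, 0.2]
finger_gap: 0.003
```

Run:
```python
from h import *
avg(2)
print("want", .6089+.142*.0523, -.2162+.142*.9986)
f=imaging.grab_frame("scene")
g=cv2.resize(f[140:290,240:360],None,fx=5,fy=5,interpolation=cv2.INTER_CUBIC)[:,:600]
cv2.imwrite("pics/s10.png",cv2.resize(g,None,fx=.8,fy=.8)[:,:,::-1])
```

```text
avg [ 0.6161 -0.0753  0.509  -3.0685 -0.1657 -0.2517  0.9682  0.0032] sd [0.000e+00 0.000e+00 1.000e-04 8.300e-03 2.195e-01 8.052e-01 7.686e-01
 2.400e-03] t 52.3
want 0.6163266 -0.07439880000000001
```

View pics/s10.png

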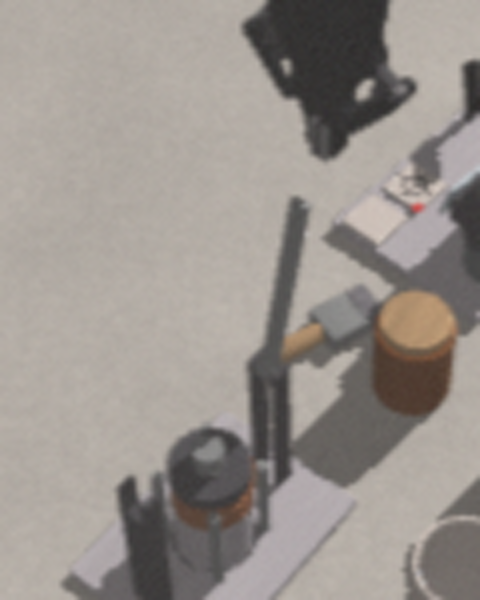

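The riser, three lids and weight are stacked in line. The closed fingers stand on the outer side of the keeper bar, so I'll lower and push it over.

>>> carry_out(increments=[[[0, 0, 0.2, 0, 0, 0], [0, 0, 0.4, 0, 0, 0], [0, 0, 0.445, 0, 0, 0], [0, 0, 0.445, 0, 0, 0]]])

```text
clock: 52.75
position: [0.6159, -0.0748, 0.4419]
ee_rot: [-180.0, 0.2, -3.0]
force: [0.8, -1.0, 0.8]
finger_gap: -0.003
```

>>> carry_out(increments=[[[0, 0.1, 0, 0, 0, 0], [0, 0.187, 0, 0, 0, 0], [0, 0.28, 0, 0, 0, 0], [0, 0.367, 0, 0, 0, 0], [0, 0.46, 0.026, 0, 0, 0], [0, 0.561, 0.052, 0, 0, 0], [0, 0.645, 0.095, 0, 0, 0], [0, 0.73, 0.142, 0, 0, 0], [0, 0.8, 0.205, 0, 0, 0], [0, 0.865, 0.27, 0, 0, 0]]])

```text
clock: 53.75
position: [0.6092, -0.2049, 0.4012]
ee_rot: [-180.0, 0.0, -3.0]
force: [-0.6, 0.2, 1.8]
finger_gap: 0.0
```

>>> carry_out(increments=[[[0, 0.046, 0.076, 0, 0, 0], [0, 0.092, 0.152, 0, 0, 0], [0, 0.12, 0.23, 0, 0, 0], [0, 0.146, 0.315, 0, 0, 0], [0, 0.154, 0.38, 0, 0, 0], [0, 0.16, 0.43, 0, 0, 0]]])

```text
clock: 54.35
position: [0.608, -0.2277, 0.3367]
ee_rot: [-180.0, 0.1, -3.0]
force: [-0.6, -0.5, 0.8]
finger_gap: 0.003
```

Run:
```python
from h import *
avg(2)
```

```text
avg [ 0.6077 -0.2275  0.336  -2.9987  0.0647 -0.1584 -0.2454 -0.003 ] sd [0.000e+00 1.000e-04 4.000e-04 3.000e-04 2.209e-01 4.993e-01 3.436e-01
 4.000e-04] t 54.45
```

>>> carry_out(increments=[[[0, 0, 0.02, 0, 0, 0], [0, 0, 0.035, 0, 0, 0], [0, 0, 0.047, 0, 0, 0], [0, 0, 0.047, 0, 0, 0]]])

```text
clock: 54.85
position: [0.6083, -0.2278, 0.3315]
ee_rot: [180.0, -0.0, -3.0]
force: [-0.5, 0.5, 2.9]
finger_gap: -0.001
```

Run:
```python
from h import *
avg(2)
f=imaging.grab_frame("scene").astype(int).sum(2)//3
for i in np.linspace(0,1,8):
    u,v=314+i*(307-314),192+i*(230-192); print((round(u),round(v)),f[round(v),round(u)-4:round(u)+5])
```

```text
avg [ 6.0830e-01 -2.2780e-01  3.3150e-01 -2.9992e+00 -1.1297e+00  4.5010e-01
  3.8448e+00  4.0000e-04] sd [0.     0.     0.     0.002  0.7429 0.4915 0.0136 0.0014] t 54.95
(314, 192) [178 178 177 175 178 181 180 177 178]
(313, 197) [177 179 178 179 179 180 182 181 183]
(312, 203) [177 177 180 181 184 182 180 184 183]
(311, 208) [183 182 181 184 185 183 182 181 181]
(310, 214) [183 182 181 180 181 180 182 184 184]
(309, 219) [182 183 183 183 183 181 183 181 178]
(308, 225) [180 180 181 178 164 153 149 146 144]
(307, 230) [ 87 103 124 140 149 143 119  96  92]
```

>>> carry_out(increments=[[[0, 0, 0.007, 0, 0, 0], [0, 0, 0.007, 0, 0, 0], [0, 0, 0.007, 0, 0, 0], [0, 0, 0.007, 0, 0, 0]]])

```text
clock: 55.4
position: [0.6083, -0.2278, 0.3314]
ee_rot: [180.0, -0.1, -3.0]
force: [-4.1, 2.1, 10.6]
finger_gap: 0.003
```

>>> carry_out(increments=[[[0, 0, 0.007, 0, 0, 0], [0, 0, 0.007, 0, 0, 0], [0, 0, 0.007, 0, 0, 0], [0, 0, 0.007, 0, 0, 0]]])

```text
clock: 55.8
position: [0.6083, -0.2277, 0.3313]
ee_rot: [180.0, -0.1, -3.0]
force: [-4.4, 1.9, 16.8]
finger_gap: 0.004
```

Run:
```python
from h import *
avg(2)
```

```text
avg [ 6.08300e-01 -2.27800e-01  3.31300e-01 -2.99870e+00 -4.43680e+00
  2.03850e+00  1.70791e+01 -3.50000e-03] sd [0.     0.     0.     0.0012 0.3873 0.2484 0.9178 0.001 ] t 55.9
```

The bar stopped at z=0.331, where level is expected, and the force rose without further motion, so the keeper is at its end stop. Next are the screws.

>>> carry_out(increments=[[[0, 0, -0.2, 0, 0, 0], [0, 0, -0.5, 0, 0, 0], [0, 0, -0.8, 0, 0, 0], [0, 0, -0.8, 0, 0, 0]]])

```text
clock: 56.3
position: [0.6099, -0.2286, 0.4562]
ee_rot: [179.7, -0.7, -3.0]
force: [0.1, 0.8, 0.5]
finger_gap: -0.002
```

Run:
```python
from h import *
from scipy.optimize import least_squares as ls
ta=np.array([150+(365-2)/5,140+(100-2)/5]); tb=np.array([150+(571-2)/5,140+(128-2)/5])
sa=np.array([290+(569-2.5)/6,140+(135-2.5)/6]); sb=np.array([290+(454-2.5)/6,140+(236-2.5)/6])
for t,s in((ta,sa),(tb,sb)):
    r=ls(lambda X:np.r_[px("top",X)-t,px("scene",X)-s],[.65,.2,.15]); print(r.x,r.fun)
    print([w("scene",*s,z).round(4) for z in(.15,.16)],[w("top",*t,z).round(4) for z in(.15,.16)])
t=imaging.grab_frame("top"); f=imaging.grab_frame("scene")
def red(f,n):
    h=cv2.cvtColor(f,cv2.COLOR_RGB2HSV); k=cv2.inRange(h,(172,120,80),(180,255,255))|cv2.inRange(h,(0,150,150),(3,255,255))
    N,l,st,c=cv2.connectedComponentsWithStats(k)
    for i in range(1,N): print(n,c[i].round(2),st[i,4],w(n,*c[i],.016).round(4))
red(t,"top");red(f,"scene")
# mark in scene (s1 crop): (327,277)
print("mark scene",w("scene",290+(325-2.5)/6,140+(277-2.5)/6,.016))
avg(1)
```

```text
[0.65971358 0.24989553 0.14887268] [-0.20160442 -0.26991623 -0.43958987  0.09718637]
[array([0.6612, 0.2501, 0.15  ]), array([0.6649, 0.2405, 0.16  ])] [array([0.6588, 0.2491, 0.15  ]), array([0.6572, 0.2465, 0.16  ])]
[0.64560307 0.14152091 0.15122469] [-0.27611568 -0.36799793 -0.58157804  0.1004144 ]
[array([0.6465, 0.1441, 0.15  ]), array([0.6504, 0.1356, 0.16  ])] [array([0.6448, 0.141 , 0.15  ]), array([0.6434, 0.1395, 0.16  ])]
mark scene [0.54583026 0.18253173 0.016     ]
avg [ 6.0800e-01 -2.2770e-01  4.4840e-01 -3.0021e+00  4.7480e-01 -8.6900e-02
  2.0800e-02 -2.3000e-03] sd [0. 0. 0. 0. 0. 0. 0. 0.] t 56.45
```

Run:
```python
from h import *
plan((.6605,.2497,.4484,-3),(.6605,.2497,.4484,72.7),(.6605,.2497,.297,72.7))
t=imaging.grab_frame("top");f=imaging.grab_frame("scene")
def red(f,n,u0,v0,u1,v1):
    g=f[v0:v1,u0:u1].astype(float); k=g[...,0]-g[...,1:].max(2); k[k<60]=0
    V,U=np.mgrid[v0:v1,u0:u1]
    if k.sum(): c=(k*U).sum()/k.sum(),(k*V).sum()/k.sum(); print(n,"red",np.round(c,2),k.max(),(k>0).sum(),w(n,*c,.016).round(4))
red(t,"top",240,190,290,225); red(f,"scene",325,170,365,205)
```

```text
t 56.45 p [ 0.608  -0.2277  0.4484] [-1.7999e+02  2.0000e-02 -3.0000e+00] F [ 0.5 -0.1  0. ] gap -0.002
-> (0.6605, 0.2497, 0.4484, -3) n 4 shift [ 0.046 -0.799  0.   ] turn [-0.0001  0.0001 -0.    ] rows 3
-> (0.6605, 0.2497, 0.4484, 72.7) n 0 shift [0. 0. 0.] turn [ 0.      0.     -0.4206] rows 9
-> (0.6605, 0.2497, 0.297, 72.7) n 2 shift [ 0.    -0.     0.505] turn [0. 0. 0.] rows 2
top red [264.13 200.9 ] 117.0 8 [0.5586 0.1583 0.016 ]
scene red [343.97 191.47] 112.0 6 [0.5615 0.1591 0.016 ]
```

>>> carry_out(increments=[[[0.046, -0.3, 0, 0, 0, 0], [0.046, -0.6, 0, 0, 0, 0], [0.046, -0.9, 0, 0, 0, 0], [0.046, -0.9, 0, 0, 0, 0]]], hand=0)

```text
clock: 56.95
position: [0.6216, -0.0883, 0.4469]
ee_rot: [-179.8, 0.2, -2.7]
force: [0.2, -0.2, -0.5]
finger_gap: 0.676
```

>>> carry_out(increments=[[[0.046, -0.3, 0, 0, 0, 0], [0.046, -0.6, 0, 0, 0, 0], [0.046, -0.9, 0, 0, 0, 0], [0.046, -0.9, 0, 0, 0, 0]]])

```text
clock: 57.35
position: [0.6357, 0.0456, 0.4471]
ee_rot: [-179.9, 0.2, -2.7]
force: [-0.1, -0.4, -0.3]
finger_gap: 1.001
```

>>> carry_out(increments=[[[0.046, -0.3, 0, 0, 0, 0], [0.046, -0.6, 0, 0, 0, 0], [0.046, -0.9, 0, 0, 0, 0], [0.046, -0.9, 0, 0, 0, 0]]])

```text
clock: 57.75
position: [0.6499, 0.1795, 0.4471]
ee_rot: [-179.9, 0.1, -2.8]
force: [-0.9, -0.6, -0.0]
finger_gap: 0.996
```

>>> carry_out(increments=[[[0.046, -0.3, 0, 0, 0, -0.4206], [0.046, -0.496, 0, 0, 0, -0.4206], [0.046, -0.496, 0, 0, 0, -0.4206], [0.046, -0.496, 0, 0, 0, -0.4206], [0.046, -0.496, 0, 0, 0, -0.4206], [0.046, -0.496, 0, 0, 0, -0.4206], [0.046, -0.496, 0, 0, 0, -0.4206], [0.046, -0.496, 0, 0, 0, -0.4206], [0.046, -0.496, 0, 0, 0, -0.4206], [0.046, -0.496, 0, 0, 0, -0.4206], [0.046, -0.496, 0, 0, 0, -0.4206]]])

```text
clock: 58.85
position: [0.6611, 0.2483, 0.4478]
ee_rot: [-179.9, 0.1, 72.5]
force: [0.2, -0.6, 0.1]
finger_gap: 1.001
```

>>> carry_out(increments=[[[0, 0, 0.25, 0, 0, 0], [0, 0, 0.5, 0, 0, 0], [0, 0, 0.75, 0, 0, 0], [0, 0, 0.8, 0, 0, 0], [0, 0, 0.8, 0, 0, 0]]])

```text
clock: 59.35
position: [0.6605, 0.249, 0.3273]
ee_rot: [-179.8, 0.1, 72.6]
force: [1.2, 0.2, -0.1]
finger_gap: 0.997
```

```bash
cat >> h.py <<'E'
def red(f,n,u0,v0,u1,v1):
    g=f[v0:v1,u0:u1].astype(float); k=g[...,0]-g[...,1:].max(2); k[k<60]=0
    V,U=np.mgrid[v0:v1,u0:u1]
    if k.sum(): c=(k*U).sum()/k.sum(),(k*V).sum()/k.sum(); print(n,"red",np.round(c,2),k.max(),(k>0).sum(),w(n,*c,.016).round(4))
    else: print(n,"no red")
def spot():
    red(imaging.grab_frame("top"),"top",235,185,295,225); red(imaging.grab_frame("scene"),"scene",320,170,370,205)
E
python3 - <<'E'
from h import *
avg(2); spot(); plan((.6605,.2497,.297,72.7))
E
```

```text
avg [ 0.6615  0.2494  0.33   72.6419  0.6149 -0.393   0.6117  1.0022] sd [2.000e-04 1.000e-04 6.000e-04 7.900e-03 1.818e-01 1.248e-01 5.240e-02
 1.200e-03] t 59.45
top red [264.13 200.91] 121.0 8 [0.5586 0.1583 0.016 ]
scene red [343.82 191.4 ] 107.0 5 [0.5609 0.1591 0.016 ]
t 59.55 p [0.6619 0.2497 0.3315] [ 1.7979e+02 -1.4000e-01  7.2680e+01] F [ 1.5 -0.   0.3] gap 1.004
-> (0.6605, 0.2497, 0.297, 72.7) n 1 shift [-0.003 -0.01   0.23 ] turn [ 0.0011 -0.0008 -0.0001] rows 1
```

>>> carry_out(increments=[[[0, 0, 0.07, 0, 0, 0], [0, 0, 0.14, 0, 0, 0], [0, 0, 0.21, 0, 0, 0], [0, 0, 0.21, 0, 0, 0], [0, 0, 0.21, 0, 0, 0]]])

```text
clock: 60.05
position: [0.6606, 0.2494, 0.2965]
ee_rot: [-179.9, 0.0, 72.7]
force: [-0.3, -0.6, 0.2]
finger_gap: 0.999
```

>>> carry_out(increments=[[[0, 0, 0, 0, 0, 0], [0, 0, 0, 0, 0, 0], [0, 0, 0, 0, 0, 0], [0, 0, 0, 0, 0, 0], [0, 0, 0, 0, 0, 0], [0, 0, 0, 0, 0, 0], [0, 0, 0, 0, 0, 0], [0, 0, 0, 0, 0, 0], [0, 0, 0, 0, 0, 0], [0, 0, 0, 0, 0, 0], [0, 0, 0, 0, 0, 0], [0, 0, 0, 0, 0, 0]]], hand=255, grip_force=25)

```text
clock: 61.25
position: [0.6609, 0.2509, 0.2979]
ee_rot: [180.0, -0.2, 72.7]
force: [-0.3, 6.0, 1.3]
finger_gap: 0.161
```

Run:
```python
from h import *
avg(2); spot()
```

```text
avg [ 6.60900e-01  2.50900e-01  2.97900e-01  7.27087e+01  3.79000e-02
  5.69330e+00 -1.73800e-01  1.59900e-01] sd [0.     0.     0.     0.     0.4971 0.5081 0.4542 0.0025] t 61.35
top red [264.82 201.09] 127.0 8 [0.5581 0.1563 0.016 ]
scene red [343.51 191.56] 112.0 4 [0.5604 0.1578 0.016 ]
```

>>> carry_out(increments=[[[0, 0, 0, 0, 0, 0.03], [0, 0, 0, 0, 0, 0.06], [0, 0, 0, 0, 0, 0.09], [0, 0, 0, 0, 0, 0.12], [0, 0, 0, 0, 0, 0.15], [0, 0, 0, 0, 0, 0.18], [0, 0, 0, 0, 0, 0.21], [0, 0, 0, 0, 0, 0.239], [0, 0, 0, 0, 0, 0.239], [0, 0, 0, 0, 0, 0.239]]])

```text
clock: 62.45
position: [0.6608, 0.2507, 0.2979]
ee_rot: [-179.9, -0.1, 29.7]
force: [-1.7, 6.0, 1.4]
finger_gap: 0.162
```

Run:
```python
from h import *
avg(2); spot()
```

```text
avg [ 0.6608  0.2507  0.2979 29.7323 -0.6624  4.8004  0.8494  0.1606] sd [0.     0.     0.     0.0027 0.1602 0.0143 0.8208 0.0011] t 62.55
top red [258.7  199.09] 119.0 7 [0.5638 0.1744 0.016 ]
scene red [347.2 189.4] 109.0 5 [0.566  0.1745 0.016 ]
```

>>> carry_out(increments=[[[0, 0, 0, 0, 0, 0], [0, 0, 0, 0, 0, 0], [0, 0, 0, 0, 0, 0], [0, 0, 0, 0, 0, 0], [0, 0, 0, 0, 0, 0], [0, 0, 0, 0, 0, 0]]], hand=0)

```text
clock: 63.25
position: [0.6609, 0.2493, 0.2973]
ee_rot: [-180.0, 0.0, 29.7]
force: [0.1, 0.4, -0.0]
finger_gap: 0.995
```

>>> carry_out(increments=[[[0, 0, -0.2, 0, 0, 0], [0, 0, -0.4, 0, 0, 0], [0, 0, -0.5, 0, 0, 0], [0, 0, -0.5, 0, 0, 0]]])

```text
clock: 63.65
position: [0.6617, 0.2497, 0.3752]
ee_rot: [179.9, -0.3, 29.7]
force: [1.1, -0.4, 0.2]
finger_gap: 0.999
```

>>> carry_out(increments=[[[-0.2, 0.25, 0, 0, 0, 0.02], [-0.44, 0.582, 0, 0, 0, 0.02], [-0.44, 0.582, 0, 0, 0, 0.02], [-0.44, 0.582, 0, 0, 0, 0.02], [-0.44, 0.582, 0, 0, 0, 0.02]]])

```text
clock: 64.15
position: [0.6467, 0.1414, 0.3714]
ee_rot: [-179.9, 0.0, 26.1]
force: [-0.1, 0.5, 0.3]
finger_gap: 1.004
```

Run:
```python
from h import *
avg(3); spot(); plan((.6468,.1423,.297,26))
```

```text
avg [ 0.6468  0.1422  0.3718 26.1418  0.3899 -0.1162 -0.0566  1.0008] sd [0.000e+00 2.000e-04 1.000e-04 2.580e-02 8.061e-01 2.863e-01 6.020e-01
 3.100e-03] t 64.3
top no red
scene red [347.21 189.4 ] 107.0 5 [0.566  0.1745 0.016 ]
t 64.4 p [0.6468 0.1422 0.3721] [-179.98   -0.     26.17] F [-0.3  0.   0.5] gap 1.001
-> (0.6468, 0.1423, 0.297, 26) n 1 shift [ 0.    -0.     0.501] turn [-0.0001 -0.      0.001 ] rows 2
```

>>> carry_out(increments=[[[0, 0, 0.2, 0, 0, 0], [0, 0, 0.4, 0, 0, 0], [0, 0, 0.5, 0, 0, 0], [0, 0, 0.5, 0, 0, 0], [0, 0, 0.5, 0, 0, 0]]])

```text
clock: 64.9
position: [0.6471, 0.1413, 0.2978]
ee_rot: [180.0, -0.0, 26.1]
force: [0.7, 0.0, 0.5]
finger_gap: 1.004
```

>>> carry_out(increments=[[[0, 0, 0, 0, 0, 0], [0, 0, 0, 0, 0, 0], [0, 0, 0, 0, 0, 0], [0, 0, 0, 0, 0, 0], [0, 0, 0, 0, 0, 0], [0, 0, 0, 0, 0, 0], [0, 0, 0, 0, 0, 0], [0, 0, 0, 0, 0, 0], [0, 0, 0, 0, 0, 0], [0, 0, 0, 0, 0, 0], [0, 0, 0, 0, 0, 0], [0, 0, 0, 0, 0, 0]]], hand=255, grip_force=25)

```text
clock: 66.1
position: [0.6473, 0.141, 0.2979]
ee_rot: [180.0, -0.1, 26.1]
force: [3.5, 0.6, 4.8]
finger_gap: 0.156
```

Run:
```python
from h import *
avg(2); spot()
```

```text
avg [ 0.6473  0.141   0.2979 26.0843  4.3155  1.0316  4.7915  0.1604] sd [0.000e+00 0.000e+00 0.000e+00 7.000e-04 2.517e-01 8.232e-01 5.710e-02
 1.100e-03] t 66.2
top no red
scene red [347.23 189.42] 104.0 5 [0.5661 0.1745 0.016 ]
```

>>> carry_out(increments=[[[0, 0, 0, 0, 0, -0.03], [0, 0, 0, 0, 0, -0.06], [0, 0, 0, 0, 0, -0.09], [0, 0, 0, 0, 0, -0.12], [0, 0, 0, 0, 0, -0.15], [0, 0, 0, 0, 0, -0.18], [0, 0, 0, 0, 0, -0.21], [0, 0, 0, 0, 0, -0.231], [0, 0, 0, 0, 0, -0.231], [0, 0, 0, 0, 0, -0.231]]])

```text
clock: 67.3
position: [0.6478, 0.1416, 0.2979]
ee_rot: [179.9, -0.2, 67.7]
force: [6.8, 3.9, 3.2]
finger_gap: 0.155
```

Run:
```python
from h import *
avg(1); spot()
```

```text
avg [ 0.6478  0.1416  0.2979 67.6649  6.7821  3.8526  3.2005  0.16  ] sd [0. 0. 0. 0. 0. 0. 0. 0.] t 67.35
top no red
scene red [343.95 185.8 ] 113.0 4 [0.5466 0.1827 0.016 ]
```

>>> carry_out(increments=[[[0, 0, 0, 0, 0, 0], [0, 0, 0, 0, 0, 0], [0, 0, 0, 0, 0, 0], [0, 0, 0, 0, 0, 0], [0, 0, 0, 0, 0, 0], [0, 0, 0, 0, 0, 0]]], hand=0)

```text
clock: 68.05
position: [0.6466, 0.1409, 0.2972]
ee_rot: [-180.0, 0.0, 67.7]
force: [1.0, 0.8, -0.4]
finger_gap: 0.999
```

>>> carry_out(increments=[[[0, 0, -0.2, 0, 0, 0], [0, 0, -0.4, 0, 0, 0], [0, 0, -0.7, 0, 0, 0], [0, 0, -1, 0, 0, 0], [0, 0, -1, 0, 0, 0]]])

```text
clock: 68.55
position: [0.6485, 0.1412, 0.4552]
ee_rot: [179.3, -0.4, 67.7]
force: [-0.2, -0.3, 0.3]
finger_gap: 1.0
```

Run:
```python
from h import *
avg(1); spot()
t=imaging.grab_frame("top")
for v in range(200,216): print(v,[ "%3d/%3d"%(t[v,u,0],t[v,u,1]) for u in range(247,268)])
```

```text
avg [ 6.47700e-01  1.41100e-01  4.51800e-01  6.76688e+01 -2.61000e-02
  4.42900e-01  8.55000e-02  9.98600e-01] sd [0. 0. 0. 0. 0. 0. 0. 0.] t 68.6
top no red
scene red [343.95 185.8 ] 109.0 4 [0.5466 0.1827 0.016 ]
200 [' 78/107', ' 78/107', ' 78/107', ' 80/108', ' 81/108', ' 83/109', ' 84/109', ' 76/ 95', ' 68/ 78', ' 67/ 73', ' 70/ 76', ' 71/ 76', ' 73/ 79', ' 74/ 78', ' 74/ 78', ' 74/ 79', ' 72/ 77', ' 75/ 80', '113/116', '173/170', '195/190']
201 [' 78/107', ' 79/107', ' 79/108', ' 80/108', ' 81/108', ' 84/110', ' 84/108', ' 78/ 97', ' 70/ 79', ' 70/ 75', ' 71/ 76', ' 74/ 79', ' 73/ 78', ' 74/ 79', ' 73/ 78', ' 74/ 78', ' 71/ 76', ' 73/ 77', '100/102', '169/165', '195/190']
202 [' 79/107', ' 80/107', ' 81/108', ' 82/108', ' 83/110', ' 84/110', ' 86/111', ' 80/ 98', ' 73/ 82', ' 72/ 78', ' 72/ 76', ' 74/ 79', ' 75/ 79', ' 75/ 79', ' 75/ 79', ' 73/ 77', ' 72/ 77', ' 70/ 75', ' 94/ 96', '167/163', '195/189']
203 [' 79/107', ' 80/107', ' 82/109', ' 82/108', ' 85/111', ' 86/111', ' 87/111', ' 82/100', ' 75/ 85', ' 73/ 78', ' 73/ 78', ' 74/ 79', ' 74/ 79', ' 75/ 79', ' 73/ 78', ' 72/ 7
[... 2190 characters left out ...]
89/112', ' 91/113', ' 93/114', ' 94/114', ' 94/115', ' 95/116', ' 95/115', ' 94/114', ' 86/100', ' 76/ 83', ' 72/ 77', ' 70/ 75', ' 66/ 73', ' 64/ 70', ' 60/ 67', ' 56/ 64', ' 52/ 62', ' 50/ 59', ' 60/ 68', '127/128', '192/186']
214 [' 90/112', ' 92/114', ' 94/115', ' 95/115', ' 95/115', ' 95/115', ' 95/115', ' 94/114', ' 86/100', ' 75/ 83', ' 71/ 76', ' 68/ 74', ' 64/ 71', ' 61/ 69', ' 58/ 65', ' 54/ 62', ' 50/ 60', ' 48/ 58', ' 58/ 67', '126/128', '195/189']
215 [' 92/113', ' 93/113', ' 94/115', ' 95/115', ' 96/116', ' 95/115', ' 95/115', ' 95/115', ' 85/100', ' 75/ 83', ' 70/ 75', ' 66/ 72', ' 62/ 69', ' 59/ 66', ' 55/ 64', ' 52/ 61', ' 48/ 58', ' 46/ 57', ' 51/ 62', '111/113', '193/188']
```

>>> carry_out(increments=[[[-0.3, 0, 0, 0, 0, 0], [-0.6, 0, 0, 0, 0, 0], [-0.9, -0.3, 0, 0, 0, 0], [-1, -0.6, 0, 0, 0, 0], [-1, -0.8, 0, 0, 0, 0], [-1, -0.8, 0, 0, 0, 0]]])

```text
clock: 69.35
position: [0.4731, 0.0484, 0.445]
ee_rot: [-179.5, 0.1, 67.7]
force: [0.9, 0.5, -0.7]
finger_gap: 1.001
```

>>> carry_out(increments=[[[-0.3, 0, 0, 0, 0, 0], [-0.35, 0, 0, 0, 0, 0], [-0.35, 0, 0, 0, 0, 0], [-0.35, 0, 0, 0, 0, 0]]])

```text
clock: 69.75
position: [0.4594, -0.0007, 0.4467]
ee_rot: [-179.9, -0.0, 67.6]
force: [-0.2, 0.7, 0.2]
finger_gap: 0.998
```

Run:
```python
from h import *
avg(1); spot()
t=imaging.grab_frame("top");f=imaging.grab_frame("scene")
R=lambda g,s:cv2.resize(g,None,fx=s,fy=s,interpolation=cv2.INTER_CUBIC)
a=R(t[190:225,235:280],8); b=R(f[170:205,325:370],8)   # 360x280 each
c=np.vstack([a,b]); d=R(f[185:285,245:330],5.6); d=d[:560]; e=np.hstack([c,d[:, :420]]); print(e.shape)
cv2.imwrite("pics/fin.png",e[:,:,::-1])
```

```text
avg [ 4.59400e-01 -4.00000e-04  4.46800e-01  6.76566e+01 -1.18000e-02
 -1.81600e-01 -2.36900e-01  9.96700e-01] sd [0. 0. 0. 0. 0. 0. 0. 0.] t 69.8
top red [256.37 205.78] 96.0 5 [0.5441 0.181  0.016 ]
scene red [343.94 185.8 ] 110.0 4 [0.5466 0.1827 0.016 ]
(560, 780, 3)
```

View pics/fin.png

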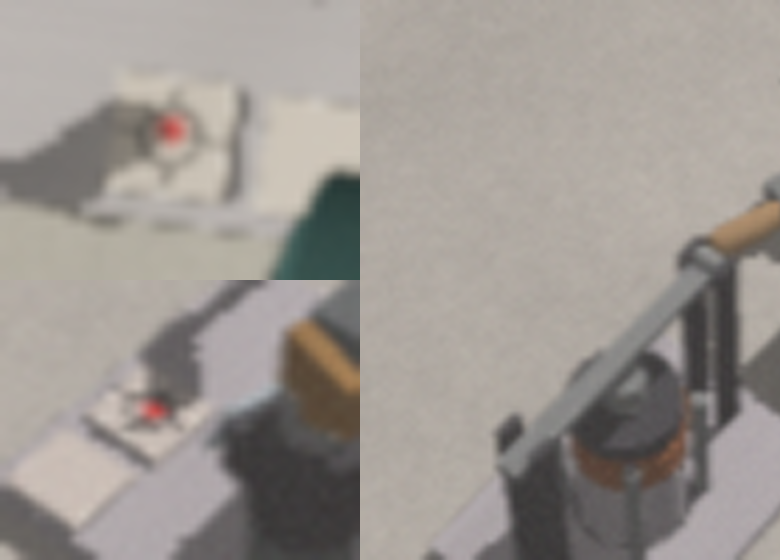

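The keeper lies in the catch over the stack. The spot is inside the ring but looks slightly towards the head, so I'll fit the ring centre from the first images, before the spot lay in it.

Run:
```python
from h import *
a=np.linspace(0,2*np.pi,48,endpoint=False)
def score(g,n,c,r0):
    s=0
    def m(r):
        P=np.array([px(n,[c[0]+r*np.cos(t),c[1]+r*np.sin(t),.016]) for t in a],np.float32)
        return cv2.remap(g,P[None,:,0],P[None,:,1],cv2.INTER_CUBIC)[0]
    return np.mean(.5*m(r0-.005)+.5*m(r0+.004)-m(r0))
for n in("top","scene"):
    g=cv2.cvtColor(cv2.imread(f"pics/{n}0.png"),cv2.COLOR_BGR2GRAY).astype(np.float32)
    for r0 in(.0095,.0105,.0115):
        best=max((score(g,n,(x,y),r0),x,y) for x in np.arange(.536,.554,.0007) for y in np.arange(.174,.192,.0007)); print(n,r0,np.round(best,4))
for n,(u0,v0,u1,v1) in dict(top=(245,195,268,217),scene=(330,175,360,198)).items():
    f=imaging.grab_frame(n).astype(float)[v0:v1,u0:u1]; k=np.clip(f[...,0]-f[...,1:].max(2)-20,0,None); V,U=np.mgrid[v0:v1,u0:u1]
    c=(k*U).sum()/k.sum(),(k*V).sum()/k.sum(); print(n,np.round(c,2),w(n,*c,.016).round(4))
```

```text
top 0.0095 [18.4931  0.5416  0.1817]
top 0.0105 [22.8011  0.5416  0.1824]
top 0.0115 [20.9054  0.5416  0.1824]
scene 0.0095 [17.0756  0.5444  0.1803]
scene 0.0105 [20.6249  0.5444  0.1803]
scene 0.0115 [19.1998  0.5444  0.1803]
top [256.13 205.73] [0.5442 0.1817 0.016 ]
scene [343.66 185.85] [0.5458 0.1819 0.016 ]
```

The spot is about 2 mm too close to the head, of 4.5 mm allowed. A +4° trim of screw_b should centre it.

>>> carry_out(increments=[[[0.2, 0, 0, 0, 0, 0], [0.35, 0, 0, 0, 0, 0], [0.35, 0, 0, 0, 0, 0]]])

```text
clock: 70.4
position: [0.4796, 0.0496, 0.4474]
ee_rot: [180.0, -0.1, 67.8]
force: [0.2, 0.2, 0.6]
finger_gap: 0.995
```

>>> carry_out(increments=[[[0.25, 0.2, 0, 0, 0, 0], [0.5, 0.4, 0, 0, 0, 0], [0.75, 0.6, 0, 0, 0, 0], [1, 0.8, 0, 0, 0, 0], [1, 0.8, 0, 0, 0, 0], [1, 0.8, 0, 0, 0, 0]]])

```text
clock: 71.0
position: [0.6471, 0.1409, 0.4462]
ee_rot: [-179.9, 0.1, 67.7]
force: [-0.0, -0.6, -0.1]
finger_gap: 0.999
```

>>> carry_out(increments=[[[0, 0, 0.25, 0, 0, 0], [0, 0, 0.5, 0, 0, 0], [0, 0, 0.75, 0, 0, 0], [0, 0, 0.9, 0, 0, 0], [0, 0, 1, 0, 0, 0], [0, 0, 1, 0, 0, 0], [0, 0, 1, 0, 0, 0]]])

```text
clock: 71.7
position: [0.6468, 0.1405, 0.2985]
ee_rot: [179.9, -0.0, 67.6]
force: [0.4, -0.9, 0.9]
finger_gap: 1.0
```

>>> carry_out(increments=[[[0, 0, 0, 0, 0, 0], [0, 0, 0, 0, 0, 0], [0, 0, 0, 0, 0, 0], [0, 0, 0, 0, 0, 0], [0, 0, 0, 0, 0, 0], [0, 0, 0, 0, 0, 0], [0, 0, 0, 0, 0, 0], [0, 0, 0, 0, 0, 0], [0, 0, 0, 0, 0, 0], [0, 0, 0, 0, 0, 0], [0, 0, 0, 0, 0, 0], [0, 0, 0, 0, 0, 0]]], hand=255, grip_force=25)

```text
clock: 72.9
position: [0.6472, 0.1419, 0.2979]
ee_rot: [180.0, -0.1, 67.7]
force: [0.6, 4.1, 1.7]
finger_gap: 0.164
```

>>> carry_out(increments=[[[0, 0, 0, 0, 0, -0.011], [0, 0, 0, 0, 0, -0.022], [0, 0, 0, 0, 0, -0.022], [0, 0, 0, 0, 0, -0.022]]])

```text
clock: 73.3
position: [0.6472, 0.1419, 0.2979]
ee_rot: [179.9, -0.1, 71.6]
force: [0.6, 4.8, 1.5]
finger_gap: 0.16
```

>>> carry_out(increments=[[[0, 0, 0, 0, 0, 0], [0, 0, 0, 0, 0, 0], [0, 0, 0, 0, 0, 0], [0, 0, 0, 0, 0, 0], [0, 0, 0, 0, 0, 0], [0, 0, 0, 0, 0, 0]]], hand=0)

```text
clock: 73.9
position: [0.6467, 0.1408, 0.2973]
ee_rot: [-180.0, 0.0, 71.6]
force: [-0.4, 0.4, 0.1]
finger_gap: 1.0
```

>>> carry_out(increments=[[[0, 0, -0.2, 0, 0, 0], [0, 0, -0.4, 0, 0, 0], [0, 0, -0.7, 0, 0, 0], [0, 0, -1, 0, 0, 0], [0, 0, -1, 0, 0, 0]]])

```text
clock: 74.4
position: [0.6486, 0.1411, 0.4552]
ee_rot: [179.3, -0.3, 71.6]
force: [0.1, -0.2, 0.1]
finger_gap: 0.999
```

>>> carry_out(increments=[[[-0.3, 0, 0, 0, 0, 0], [-0.6, 0, 0, 0, 0, 0], [-0.9, -0.3, 0, 0, 0, 0], [-1, -0.6, 0, 0, 0, 0], [-1, -0.8, 0, 0, 0, 0], [-1, -0.8, 0, 0, 0, 0]]])

```text
clock: 75.0
position: [0.4803, 0.0368, 0.4464]
ee_rot: [-179.7, 0.1, 71.6]
force: [0.5, 0.5, -0.2]
finger_gap: 0.998
```

>>> carry_out(increments=[[[-0.3, 0, 0, 0, 0, 0], [-0.35, 0, 0, 0, 0, 0], [-0.35, 0, 0, 0, 0, 0], [-0.35, 0, 0, 0, 0, 0]]])

```text
clock: 75.4
position: [0.4697, -0.0133, 0.4473]
ee_rot: [180.0, -0.0, 71.6]
force: [0.9, -0.1, -0.4]
finger_gap: 0.998
```

Run:
```python
from h import *
avg(1)
for n,(u0,v0,u1,v1) in dict(top=(245,195,268,217),scene=(330,175,360,198)).items():
    f=imaging.grab_frame(n).astype(float)[v0:v1,u0:u1]; k=np.clip(f[...,0]-f[...,1:].max(2)-20,0,None); V,U=np.mgrid[v0:v1,u0:u1]
    c=(k*U).sum()/k.sum(),(k*V).sum()/k.sum(); print(n,np.round(c,2),w(n,*c,.016).round(4))
# bystanders: compare start and end top images
a=cv2.imread("pics/top0.png").astype(int); b=imaging.grab_frame("top")[:,:,::-1].astype(int)
d=abs(a-b).max(2)
for nm,(u,v) in dict(jar_318=(318,167),tin169=(169,169),tin329=(329,120),tin466=(466,162)).items(): print(nm,d[v-14:v+14,u-14:u+14].mean().round(1))
```

```text
avg [ 4.69700e-01 -1.30000e-02  4.47200e-01  7.16213e+01 -5.75800e-01
  8.89800e-01 -6.88700e-01  1.00270e+00] sd [0. 0. 0. 0. 0. 0. 0. 0.] t 75.45
top [255.75 206.71] [0.5413 0.1828 0.016 ]
scene [343.26 185.44] [0.5435 0.1828 0.016 ]
jar_318 7.8
tin169 8.1
tin329 7.9
tin466 8.0
```

```bash
python3 -c "
from workcell import workorder; print(workorder.finish_job())"
```

```text
the job is handed in; nothing more can be done
None
```

The lid-marking station is set up and the job is handed in, at about 75 s on the robot's clock. No verdict was given.

- **Stack:** The riser, the three brown wooden lids (plug side down) and the weight are in the magazine in that order. One lid was knocked aside during the run and was measured again before I picked it up. The last pictures show the stack flat and in line between the posts.
- **Keeper:** It is down in its catch. It stopped at the level position, and pressing harder (about 17 N) moved it no further. The final picture shows it lying across the magazine into the fork.
- **Light spot:** After the first adjustment the spot sat about 2 mm off-centre, so I turned screw b another 4°. The last check puts it 0.5 mm (top camera) to about 2.7 mm (scene camera) from the ring's centre, with 4.5 mm allowed.
- **Camera disagreement:** The two cameras differ by 2–4 mm in places, mostly in x. I matched the pocket position to the gripper's measured position before lowering anything.
- **Tea jar and tins:** Image patches of four upright containers (the tins and jar, as I took them to be) differ from the start picture only by the same small brightness change. There is no sign that any of them moved.

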